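# Tip the used vials out of the flip-top box

## Robot

A 6-joint arm with a two-finger parallel gripper is mounted at the origin on a cart in front of the work surface, level with it; the furniture and walls round the work are solid. World frame = base frame: x ahead of the robot, y to its left, z up, the work surface at z = 0. Lengths are in m, angles in rad, forces in N, time in s.
With the tool pointing down it reaches from about 0.325 to 0.75 m from the base axis. Payload 7.6 kg.
Tool frame: the origin (TCP) lies at the very end of the fingers, on their centre line; the grasp point (between the pads) lies robot.grip_depth behind it (robot.grip_depth is the distance from the TCP to the grasp point, in m); z points along the fingers, y is the direction in which the jaws open and shut (so a half turn about z gives the same grasp; the last joint's range is limited). The gripper opens to 85 mm and grips with 20 to 120 N. Pads are 22 mm wide; open, the fingers measure 114 mm over their backs; the gripper's body (76 mm by 85 mm) begins 54 mm behind the grasp point. The pads swing forward as they close: fully open they stand 13 mm farther back than shut.
Start: joints at [1.144, 0.052, 1.401, -0, 1.689, -0.07], TCP at [0.183, 0.492, 0.231] pointing down, gripper open.
Joint ranges: [-2.9, 2.9], [-0.91, 2.17], [0.12, 2.37], [-1.06, 4.2], [0.26, 2.73], [-2.93, 2.93]. Speed limits (rad/s): [2.57, 2.57, 3.01, 3.14, 3.14, 3.14].

## Interface

Orientations are given as a unit quaternion [x, y, z, w].
In Python, from bench import robot gives the robot as it stands. The module is installed in compiled form; this text tells all that it offers.
- The arm moves only by the tool carry_out, never from a script. Its argument "plan" is a list of rows, each a list of 5 numbers: the shift along the tool's x, y, z in mm, then the turn about the tool's z in degrees, then the closure, from 0 (fully open) to 1 (shut). A call has 1 to 12 rows; each row is the pose to reach, as a shift and turn from the pose measured when the call began, along the tool's axes at that moment; what a row does not reach only later rows make up. A row lasts 1/10 s, in which the tool goes at most 50 mm and 8.59 degrees, less where a joint would pass 70% of its speed; a pose out of reach is approached as far as the arm can. A call with a gripper value outside its range is refused whole. The fingers move at their own pace and stop on an object; "squeeze" is the grip in N (left out, the last holds). Time passes only in rows, so rows that repeat a pose let the fingers close. It gives the time, the measured TCP pose, the force and the opening at its end, in the units of the state.
- robot.read_state(): the state, without advancing time (a new reading comes with each control period).
- robot.get_image(name): name is "scene" or "top" or "wrist"; returns the picture (400x640x3 uint8, red, green, blue); there is no depth.
- robot.camera_model(name): a dict with "intrinsics" (3x3 intrinsics, pixels), "k1" (the pictures are not rectified: a ray, as slopes to the right and down, at radius r is drawn at 1 + k1 r^2 times it, then the intrinsics apply), "view" (4x4, takes a point from world to camera coordinates). Camera axes: x right, y down, z forward; pixel columns grow to the right and rows downward; lengths in m; the calibration is good to about 2 mm. A picture is of the moment at which its call begins: read the wrist's pose just before it. camera_model takes no time and is no camera call; for the wrist camera it gives the pose at the moment of the call.
- robot.finish_job(): hands the job in, once; it reports no verdict.
The state is a dict: "clock": time; "qpos": joint angles; "joint_velocities": joint speeds; "joint_efforts": joint torques, N m; "ee_pos": TCP position; "eef_rot": TCP orientation; "ft_force": force on the tool from outside, world axes, zero at the start; "torque": the same for the moment, N m; "width": finger opening in m.
Only numpy, scipy, OpenCV 4.12 (cv2) and the standard library are available. Lean on these libraries where they do the work, as an engineer would, in place of code of your own. Each camera call takes 0.05 s, during which the arm holds its last target.

## Task

Empty the blue flip-top vial box into the steel tray: release its orange catch by pinching it towards the fixed blue rib while the box stands on the worktop, then pick the box up, turn it over close above the tray so that the lid swings open and all four vials spill into the tray. Turn the empty box upright again so that its lid drops shut, and set it down (do not drop it) on the free worktop outside the tray, leaving the wash bottle, the flask and the amber bottle where they stand.

Things in the scene. Friction and masses are not known exactly. Their poses are not given: they have to be found in the camera images.
- box_mid (a point): Flip-top vial box: open blue body 150 x 66 x 42 mm (x, y, z), walls and floor 3 mm, about 0.3 kg empty. This point is its centre, 21 mm above its underside. x runs from the hinged end (at the start turned to the robot's right) to the catch end (to its left), z up out of its mouth. Grasp it by its plain side walls, 66 mm apart along y; the hinged half (x -75 to -8 mm) has only the flat lid on top.
- box_lip (a point): Middle of the box's rim at its catch end (75 mm along x and 21 mm above box_mid; same axes): the edge over which the vials leave. A steel keeper loop on the wall here reaches 10 mm out and 13.5 mm above the rim.
- lid (a joint): Clear flat lid, 146 x 61 x 3 mm, narrower than the body so it swings between fingers on the side walls; 0.075 kg with catch. Free hinge across the rim at the -x end (75 mm behind, 21.5 mm above box_mid). 0 shut, up to 1.9 rad open. Once the catch is free, only gravity moves it: it falls shut with the box upright and hangs open with the box past 90 degrees, hinged end uppermost.
- catch (a joint): Orange sliding catch on the lid. 0: tongue under the keeper, lid locked; 0.012 m: pulled back to its stop (towards the hinge, -x), free. It clears the keeper beyond 0.008 m; pull it fully back. It slides stiffly (about 5 N) and stays where left; this is more than the box's own grip on the worktop: pushed alone it drags the box along, so pinch it together with the rib.
- catch_button (a point): Grip block of the catch, orange, 10 mm along x, 26 mm along y, 16 mm tall; this point is mid-block, axes as the box, 14 mm above the lid and 6 mm below the block's top. Locked, it stands 41 mm in front of the rib (centre to centre), released 29 mm. In front of it only the 4 mm thick tongue lies on the lid; the keeper is 37 mm ahead of it when locked.
- rib (a point): Fixed blue rib across the lid, 6 mm along x, 26 mm along y, 20 mm tall above the lid; this point is 14 mm above the lid, 6 mm below its top. Rib and locked block together measure 49 mm over their outer faces, released 37 mm.
- vial_0_mid (a point): Capped sample vial, 27 mm thick, 68 mm long, 28 g, white label and black screw cap; this point is the middle of its length, z is its long axis. Lies in the box at the start.
- vial_1_mid (a point): Capped sample vial, 27 mm thick, 68 mm long, 28 g, white label and black screw cap; this point is the middle of its length, z is its long axis. Lies in the box at the start.
- vial_2_mid (a point): Capped sample vial, 27 mm thick, 68 mm long, 28 g, white label and black screw cap; this point is the middle of its length, z is its long axis. Lies in the box at the start.
- vial_3_mid (a point): Capped sample vial, 27 mm thick, 68 mm long, 28 g, white label and black screw cap; this point is the middle of its length, z is its long axis. Lies in the box at the start.
- tray_floor (a point): Steel tray, open box 230 mm (its x) by 180 mm (its y), 50 mm tall with a rolled rim to 53 mm, walls 3 mm, 0.8 kg, loose on the worktop. This point is the centre of its inner floor, 2 mm above the floor and 5 mm above the worktop.
- flask: Glass flask, 62 mm wide, 138 mm tall, at the back of the worktop; origin at its foot. Not to be disturbed.
- wash_bottle: White wash bottle with a blue cap and bent spout, 104 x 68 mm, 213 mm tall, at the back of the worktop; origin at its foot. Not to be disturbed.
- amber_bottle: Amber bottle with a red cap, 84 mm wide, 199 mm tall, at the back of the worktop; origin at its foot. Not to be disturbed.
- vial_box: The same box; origin at the middle of its underside, axes as box_mid.

How it is judged:
On the way, in this order (a step that is already met when the one before it is completed fails the run):
1. the catch is pulled back clear of the keeper while the box stands on the worktop with its lid shut (value of joint catch above 0.0095 m and angle between box_mid's own z axis and vertical below 0.1 rad and height (world z) of box_mid between 0.015 and 0.027 m), for 0.2 s.
2. the box is held turned over with its lid hanging open, low over the tray (angle between box_mid's own z axis and vertical above 1.75 rad and value of joint lid above 0.3 rad and contact force between the fingers and vial_box above 0.5 N and horizontal distance between box_mid and tray_floor below 0.17 m and z of box_mid in the frame of tray_floor below 0.28 m), for 0.1 s.
3. the box stands upright on the worktop while it is still held (angle between box_mid's own z axis and vertical below 0.1 rad and height (world z) of box_mid between 0.015 and 0.027 m and contact force between the fingers and vial_box above 0.5 N), for 0.1 s.
At the end, for the whole second after the job is handed in: All four vials lie inside the tray (their middles within its walls and below its rim); the box stands upright (within 0.1 rad) on the worktop outside the tray, at rest, its lid shut (below 0.08 rad) (x of vial_0_mid in the frame of tray_floor between -0.115 and 0.115 m and y of vial_0_mid in the frame of tray_floor between -0.09 and 0.09 m and z of each of vial_0_mid, vial_1_mid, vial_2_mid, vial_3_mid in the frame of tray_floor below 0.05 m and x of vial_1_mid in the frame of tray_floor between -0.115 and 0.115 m and y of vial_1_mid in the frame of tray_floor between -0.09 and 0.09 m and x of vial_2_mid in the frame of tray_floor between -0.115 and 0.115 m and y of vial_2_mid in the frame of tray_floor between -0.09 and 0.09 m and x of vial_3_mid in the frame of tray_floor between -0.115 and 0.115 m and y of vial_3_mid in the frame of tray_floor between -0.09 and 0.09 m and angle between box_mid's own z axis and vertical below 0.1 rad and height (world z) of box_mid between 0.015 and 0.027 m and value of joint lid below 0.08 rad and linear speed of vial_box below 0.02 m/s and horizontal distance between box_mid and tray_floor above 0.1 m); the robot touches nothing.
It fails at once if the flask, the wash bottle or the amber bottle is moved by more than 30 mm (distance of any of flask, wash_bottle, amber_bottle from where it was at the start of the episode above 0.03 m).
It also fails if it takes over 72 s, if anything falls off the work surface, if the arm or the gripper's body presses on something with over 40 N, if the wrist force passes 120 N, or if a joint passes its speed limit or range.

## Working session

There is one attempt and no reset: what is moved stays moved. The work goes in short steps, Python scripts to look and compute and a tool call to move; the robot and the scene stay as the last step left them, time stands still between calls to the robot, and variables do not carry over. Pictures are saved under pics/ and viewed, and the job is handed in when it is done.

Besides the shell and the picture viewer there is one more tool, called as a command line: name --pt "numbers of a row" for each row, then --argument value for the rest. carry_out: Moves the arm, as the interface text tells. Its arguments: {"type":"object","properties":{"plan":{"type":"array","items":{"type":"array","items":{"type":"number"}}},"squeeze":{"type":"number"}},"required":["plan"]}

```bash
ls -la; mkdir -p pics; cat > h.py <<'E'
import numpy as np, cv2
from bench import robot
def snap(name,fn):
    im=robot.get_image(name); cv2.imwrite('pics/'+fn,im[:,:,::-1]); return im
E
python3 - <<'E'
from h import *
np.set_printoptions(precision=4,suppress=True)
s=robot.read_state(); print(s); print(robot.grip_depth)
for n in ['scene','top','wrist']:
    m=robot.camera_model(n); print(n,m)
    snap(n,n+'0.png')
E
```

```text
total 12
drwxr-xr-x  3 agent agent 4096 Dec  7 04:49 .
drwxr-xr-x 23 root  root  4096 Dec  7 04:49 ..
drwxr-xr-x  2 agent agent 4096 Dec  7 04:49 pics
{'clock': 0.0, 'qpos': array([ 1.1437,  0.0528,  1.4017,  0.    ,  1.6886, -0.0703]), 'joint_velocities': array([ 0.0009, -0.0016,  0.0002, -0.001 , -0.0007,  0.0011]), 'joint_efforts': array([ -0.0013, -38.166 , -36.0188,  -0.0002,   0.0062,  -0.    ]), 'ee_pos': array([0.1832, 0.4917, 0.2305]), 'eef_rot': array([ 0.1775,  0.9841, -0.0007, -0.0002]), 'ft_force': array([-0.5724,  0.837 , -0.9436]), 'torque': array([ 0.0391,  0.0114, -0.0125]), 'width': 0.08504488940097477}
0.0187
scene {'intrinsics': array([[520.1608,   0.    , 320.0787],
       [  0.    , 520.1608, 195.282 ],
       [  0.    ,   0.    ,   1.    ]]), 'k1': 0.0021577658464609073, 'view': array([[ 0.6738, -0.7386, -0.0201, -0.4208],
       [-0.3286, -0.2752, -0.9035,  0.2825],
       [ 0.6618,  0.6154, -0.4281,  0.7944],
       [ 0.    ,  0.    ,  0.    ,  1.    ]])}
top {'intrinsics': array([[402.8909,   0.    , 314.7566],
       [  0.    , 402.8909, 200.3687],
       [  0.    ,   0.    ,   1.    ]]), 'k1': -0.08726660208415207, 'view': array([[ 0.0095, -0.9998, -0.0155,  0.0354],
       [-0.9919, -0.0075, -0.1271,  0.6433],
       [ 0.1269,  0.0166, -0.9918,  0.9716],
       [ 0.    ,  0.    ,  0.    ,  1.    ]])}
wrist {'intrinsics': array([[290.2659,   0.    , 323.1922],
       [  0.    , 290.2659, 197.3343],
       [  0.    ,   0.    ,   1.    ]]), 'k1': 0.011496791529943786, 'view': array([[ 0.3487,  0.9372, -0.0021, -0.5245],
       [ 0.8957, -0.3325,  0.2954, -0.0387],
       [ 0.2761, -0.1049, -0.9554,  0.3797],
       [ 0.    ,  0.    ,  0.    ,  1.    ]])}
```

View pics/scene0.png

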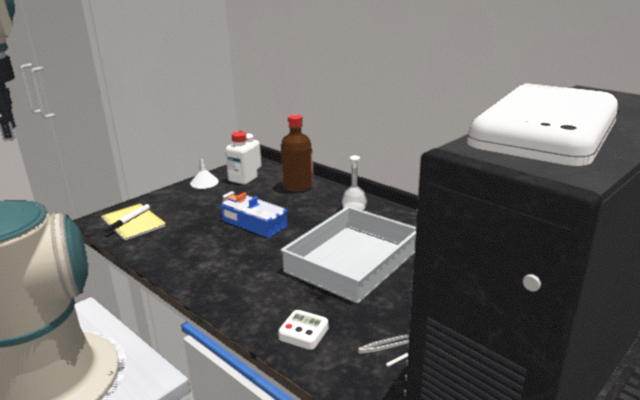

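View pics/top0.png

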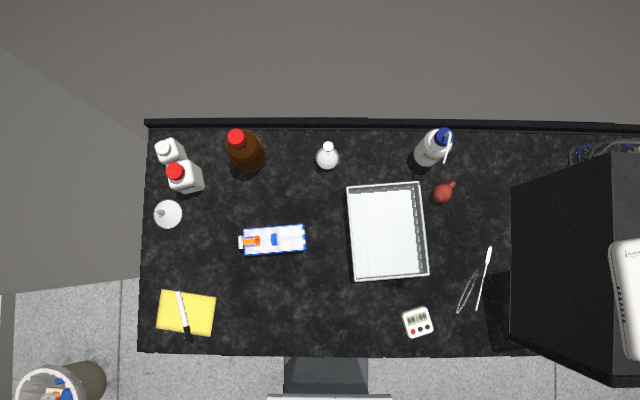

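View pics/wrist0.png

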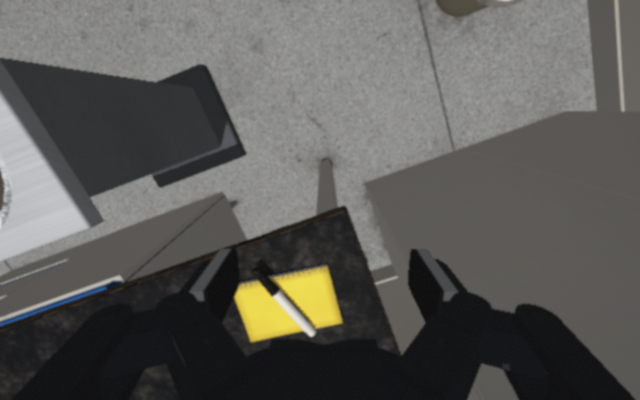

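```bash
cat >> h.py <<'E'
def ray(m,px):
    K=m['intrinsics'];k1=m['k1'];V=np.array(m['view'])
    d=np.array([(px[0]-K[0,2])/K[0,0],(px[1]-K[1,2])/K[1,1]])
    u=d.copy()
    for _ in range(20): u=d/(1+k1*(u@u))
    R=V[:3,:3];t=V[:3,3]
    return -R.T@t, R.T@np.array([u[0],u[1],1.])
def on_plane(m,px,z):
    o,d=ray(m,px); return o+d*(z-o[2])/d[2]
def proj(m,P):
    K=m['intrinsics'];V=np.array(m['view']); c=V[:3,:3]@P+V[:3,3]; u=c[:2]/c[2]; u=u*(1+m['k1']*(u@u)); return K[:2,:2]@u+K[:2,2]
E
python3 - <<'E'
from h import *
np.set_printoptions(precision=4,suppress=True)
im=cv2.imread('pics/top0.png')
c=im[160:300,220:450]; cv2.imwrite('pics/top0_crop.png',cv2.resize(c,None,fx=3.4,fy=3.4,interpolation=cv2.INTER_CUBIC))
hsv=cv2.cvtColor(im,cv2.COLOR_BGR2HSV)
m=robot.camera_model('top')
o=cv2.inRange(hsv,(5,150,120),(20,255,255)); o[:200]=0;o[300:]=0
n,l,st,ce=cv2.connectedComponentsWithStats(o)
for i in range(1,n):
    if st[i,4]>20: print('orange',st[i],ce[i],on_plane(m,ce[i],0.06))
b=cv2.inRange(hsv,(100,120,60),(130,255,255)); b[:200]=0;b[290:]=0;b[:,400:]=0
n,l,st,ce=cv2.connectedComponentsWithStats(b)
for i in range(1,n):
    if st[i,4]>15: print('blue',st[i],ce[i],on_plane(m,ce[i],0.06))
# tray floor contour
g=cv2.inRange(hsv,(0,0,110),(179,70,255)); g[:150]=0;g[300:]=0;g[:,:335]=0;g[:,440:]=0
cs,_=cv2.findContours(g,cv2.RETR_EXTERNAL,cv2.CHAIN_APPROX_NONE)
c=max(cs,key=cv2.contourArea); r=cv2.minAreaRect(c);print(r)
bp=cv2.boxPoints(r);
for p in bp: print(p,on_plane(m,p,0.053))
print(np.mean([on_plane(m,p,0.053) for p in bp],0))
E
```

```text
orange [243 236  17  10  99] [252.101  240.8788] [0.5394 0.193  0.06  ]
blue [301 223   4   7  17] [302.7059 226.    ] [0.5771 0.0695 0.06  ]
blue [271 234   6  11  61] [273.7049 238.7541] [0.5452 0.14   0.06  ]
blue [244 244  63  12 103] [277.5825 251.4854] [0.5143 0.1299 0.06  ]
((387.59881591796875, 230.64666748046875), (96.3839111328125, 76.42344665527344), 85.07289123535156)
[345.3892 185.9147] [ 0.6784 -0.0354  0.053 ]
[421.5302 179.3509] [ 0.6966 -0.2266  0.053 ]
[429.8085 275.3786] [ 0.459 -0.242  0.053]
[353.6674 281.9425] [ 0.4424 -0.0558  0.053 ]
[ 0.5691 -0.1399  0.053 ]
```

View pics/top0_crop.png

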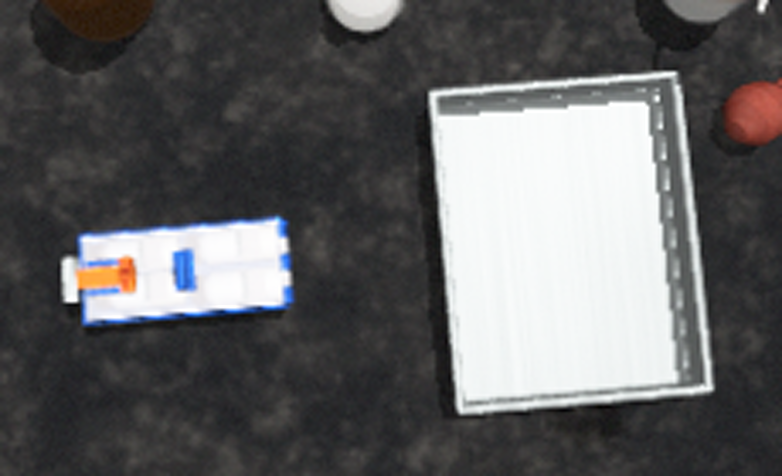

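```bash
python3 - <<'E'
from h import *
np.set_printoptions(precision=4,suppress=True)
m=robot.camera_model('top')
f=lambda p:(220+p[0]/3.4-.35,160+p[1]/3.4-.35)
C=np.array([on_plane(m,f(p),0.044) for p in [(80,235),(286,218),(291,307),(84,325)]]);print(C,C.mean(0))
ax=(C[0]+C[3]-C[1]-C[2])/2;print('xaxis',ax,np.linalg.norm(ax),np.degrees(np.arctan2(ax[1],ax[0])))
ay=(C[0]+C[1]-C[2]-C[3])/2;print('side',ay,np.linalg.norm(ay))
zl=0.0455
print('block top',on_plane(m,f((126,274)),zl+.018),'rib top',on_plane(m,f((184,270)),zl+.020))
T=np.array([on_plane(m,f(p),0.053) for p in [(430,91),(679,72),(713,389),(460,412)]]);print(T,T.mean(0))
a=(T[0]+T[1]-T[2]-T[3])/2;print(np.linalg.norm(a),np.degrees(np.arctan2(a[1],a[0])),np.linalg.norm((T[1]+T[2]-T[0]-T[3])/2))
from scipy.spatial.transform import Rotation as R
print(R.from_quat(robot.read_state()['eef_rot']).as_matrix())
for n,p,z in [('flask',(328,146),.138),('amber',(237,137),.199),('wash',(444,137),.2)]: print(n,on_plane(m,p,z))
E
```

```text
[[0.5697 0.2191 0.044 ]
 [0.5837 0.0676 0.044 ]
 [0.5189 0.0632 0.044 ]
 [0.504  0.2142 0.044 ]] [0.5441 0.141  0.044 ]
xaxis [-0.0144  0.1512  0.    ] 0.1519281482458261 95.43446918567975
side [0.0652 0.0046 0.    ] 0.06539720022681855
block top [0.541  0.1812 0.0635] rib top [0.5443 0.1392 0.0655]
[[ 0.6771 -0.0373  0.053 ]
 [ 0.6928 -0.221   0.053 ]
 [ 0.4622 -0.2409  0.053 ]
 [ 0.4451 -0.0589  0.053 ]] [ 0.5693 -0.1395  0.053 ]
0.23224248967800454 5.129043101212027 0.18361515736268075
[[-0.937   0.3493 -0.0004]
 [ 0.3493  0.937  -0.001 ]
 [ 0.     -0.0011 -1.    ]]
flask [0.7577 0.0098 0.138 ]
amber [0.7609 0.2092 0.199 ]
wash [ 0.7637 -0.2416  0.2   ]
```

carry_out --pt "0 0 -50 0 0" --pt "0 0 -100 0 0" --pt "0 0 -150 0 0" --pt "0 0 -200 0 0" --pt "0 0 -250 0 0" --pt "0 0 -300 0 0" --pt "0 0 -350 0 0" --pt "0 0 -400 0 0" --pt "0 0 -450 0 0" --pt "0 0 -500 0 0" --pt "0 0 -550 0 0" --pt "0 0 -600 0 0"

```text
clock: 1.35
ee_pos: [0.1409, 0.3789, 0.6727]
eef_rot: [0.177, 0.984, -0.003, -0.002]
ft_force: [0.1, -0.3, 0.4]
width: 0.0854
```

```bash
python3 - <<'E'
from h import *
np.set_printoptions(precision=4,suppress=True)
print(robot.read_state())
E
```

```text
{'clock': 1.35, 'qpos': array([ 1.1218,  0.2993,  0.1221,  0.0055,  2.7261, -0.0872]), 'joint_velocities': array([-0.0142, -0.1145,  0.0137, -0.0051, -0.0082, -0.0201]), 'joint_efforts': array([  0.0282, -33.1946, -21.4997,   0.0081,   0.0668,   0.0169]), 'ee_pos': array([0.1409, 0.3789, 0.6727]), 'eef_rot': array([ 0.1774,  0.9841, -0.0026, -0.0019]), 'ft_force': array([ 0.1174, -0.2533,  0.4396]), 'torque': array([ 0.0166, -0.0062,  0.0311]), 'width': 0.085425272354562}
```

carry_out --pt "0 0 -600 0 0" --pt "0 0 -600 0 0" --pt "0 0 -600 0 0" --pt "0 0 -600 0 0" --pt "0 0 -600 0 0" --pt "0 0 -600 0 0" --pt "0 0 -600 0 0" --pt "0 0 -600 0 0"

```text
clock: 2.15
ee_pos: [0.1338, 0.3576, 0.6912]
eef_rot: [0.177, 0.984, 0.02, 0.004]
ft_force: [0.7, -0.5, -0.4]
width: 0.0854
```

```bash
python3 - <<'E'
from h import *
np.set_printoptions(precision=4,suppress=True)
s=robot.read_state();print(s['qpos'],s['ee_pos'],s['eef_rot'])
E
```

```text
[ 1.114   0.2516  0.1227  0.0067  2.726  -0.0938] [0.1338 0.3576 0.6912] [0.1774 0.9839 0.0202 0.0044]
```

carry_out --pt "0 0 -2000 0 0" --pt "0 0 -2000 0 0"

```text
clock: 2.35
ee_pos: [0.1263, 0.3385, 0.7068]
eef_rot: [0.177, 0.983, 0.04, 0.01]
ft_force: [-0.4, 0.1, 1.3]
width: 0.0857
```

```bash
python3 - <<'E'
from h import *
np.set_printoptions(precision=4,suppress=True)
s=robot.read_state();print(s['qpos'],s['ee_pos'],s['eef_rot'],s['joint_velocities'])
E
```

```text
[ 1.1085  0.2105  0.1215  0.009   2.7267 -0.097 ] [0.1263 0.3385 0.7068] [0.1773 0.9833 0.0403 0.0099] [-0.0116 -0.1361 -0.0001 -0.0104 -0.0031 -0.0189]
```

```bash
cat >> h.py <<'E'
from scipy.spatial.transform import Rotation as Rot
np.set_printoptions(precision=4,suppress=True)
def rel(target,yaw=None,s=None):
    """shift in tool axes (mm) to world target, turn (deg) bringing tool y to azimuth yaw (mod 180 both printed)"""
    s=s or robot.read_state(); R=Rot.from_quat(s['eef_rot']).as_matrix()
    sh=R.T@(np.array(target)-s['ee_pos'])*1000
    out=[np.round(sh,1)]
    if yaw is not None:
        d=np.array([np.cos(np.radians(yaw)),np.sin(np.radians(yaw)),0])
        v=R.T@d; out.append(round(np.degrees(np.arctan2(-v[0],v[1])),2))
    return out
def st():
    s=robot.read_state(); R=Rot.from_quat(s['eef_rot']).as_matrix()
    t=R[:,2]; print('t',round(s['clock'],2),'ee',s['ee_pos'],'q',s['qpos'],'tilt',round(np.degrees(np.arccos(-t[2])),2),'az',round(np.degrees(np.arctan2(t[1],t[0])),1),'yaz',round(np.degrees(np.arctan2(R[1,1],R[0,1])),1),'yz',round(R[2,1],3),'w',round(s['width'],4),'F',np.round(s['ft_force'],1))
    return s
E
python3 - <<'E'
from h import *
st(); print(rel([.542,.161,.15],95.4))
E
```

```text
t 2.35 ee [0.1263 0.3385 0.7068] q [ 1.1085  0.2105  0.1215  0.009   2.7267 -0.097 ] tilt 4.76 az 66.0 yaz 69.6 yz 0.083 w 0.0857 F [-0.4  0.1  1.3]
[array([-448.6,  -67.2,  555.4]), np.float64(-25.93)]
```

carry_out --pt "-449 -67 555 -26 0.2" --pt "-449 -67 555 -26 0.2" --pt "-449 -67 555 -26 0.2" --pt "-449 -67 555 -26 0.2" --pt "-449 -67 555 -26 0.2" --pt "-449 -67 555 -26 0.2" --pt "-449 -67 555 -26 0.2" --pt "-449 -67 555 -26 0.2" --pt "-449 -67 555 -26 0.2" --pt "-449 -67 555 -26 0.2" --pt "-449 -67 555 -26 0.2" --pt "-449 -67 555 -26 0.2"

```text
clock: 3.55
ee_pos: [0.4572, 0.1979, 0.2667]
eef_rot: [-0.048, 0.998, 0.037, 0.02]
ft_force: [1.5, 0.2, -0.2]
width: 0.0684
```

```bash
python3 - <<'E'
from h import *
st(); print(rel([.542,.161,.15],95.4))
E
```

```text
t 3.55 ee [0.4572 0.1979 0.2667] q [ 0.299  -0.0806  1.4643  0.0631  1.6997 -1.3586] tilt 4.88 az 64.4 yaz 95.6 yz 0.073 w 0.0684 F [ 1.5  0.2 -0.2]
[array([-75.7, -53.4, 116.6]), np.float64(0.05)]
```

```bash
python3 - <<'E'
from h import *
print(rel([.542,.161,.10],95.4))
E
```

```text
[array([-73.5, -57.1, 166.4]), np.float64(0.05)]
```

carry_out --pt "-74 -57 166 0 0.2" --pt "-74 -57 166 0 0.2" --pt "-74 -57 166 0 0.2" --pt "-74 -57 166 0 0.2" --pt "-74 -57 166 0 0.2" --pt "-74 -57 166 0 0.2"

```text
clock: 4.15
ee_pos: [0.5426, 0.1611, 0.1013]
eef_rot: [-0.048, 0.998, 0.038, 0.02]
ft_force: [-0.3, 0.0, 1.1]
width: 0.0686
```

```bash
python3 - <<'E'
from h import *
s=st(); m=robot.camera_model('wrist'); im=snap('wrist','w1.png')
print(rel([.542,.161,.049],95.4))
# predicted pixel positions
for P in [[.541,.1812,.0635],[.5443,.1392,.0655]]: print(proj(m,np.array(P)))
E
```

```text
t 4.15 ee [0.5426 0.1611 0.1013] q [ 0.1892  0.2034  1.501   0.0699  1.3865 -1.489 ] tilt 4.91 az 64.2 yaz 95.6 yz 0.073 w 0.0686 F [-0.3  0.   1.1]
[array([ 3.7, -4.3, 53.6]), np.float64(0.06)]
[348.6287 222.6896]
[285.4584 224.7363]
```

View pics/w1.png

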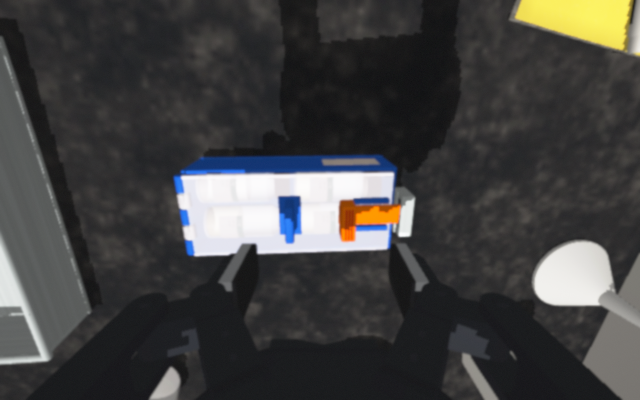

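carry_out --pt "3.7 -4.5 54 0 0.2" --pt "3.7 -4.5 54 0 0.2" --pt "3.7 -4.5 54 0 0.2" --pt "3.7 -4.5 54 0 0.2" --squeeze 40

```text
clock: 4.6
ee_pos: [0.5434, 0.1615, 0.0519]
eef_rot: [-0.049, 0.998, 0.038, 0.024]
ft_force: [0.4, 0.7, -0.2]
width: 0.0686
```

```bash
python3 - <<'E'
from h import *
s=st(); im=snap('wrist','w2.png')
print(rel([.542,.161,.048],95.4))
E
```

```text
t 4.6 ee [0.5434 0.1615 0.0519] q [ 0.1896  0.2548  1.5464  0.0718  1.2824 -1.4973] tilt 5.18 az 60.5 yaz 95.7 yz 0.074 w 0.0686 F [ 0.4  0.7 -0.2]
[array([ 1.8, -0.5,  3.7]), np.float64(0.07)]
```

View pics/w2.png

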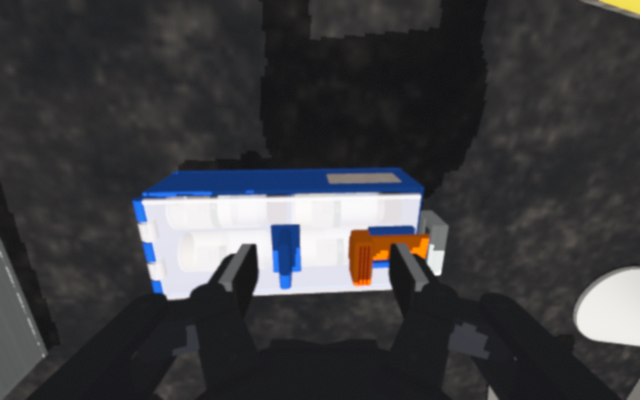

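carry_out --pt "1.8 -0.5 4 0 0.4" --pt "1.8 -0.5 4 0 0.8" --pt "1.8 -0.5 4 0 0.8" --pt "1.8 -0.5 4 0 0.8" --pt "1.8 -0.5 4 0 0.8" --pt "1.8 -0.5 4 0 0.8" --pt "1.8 -0.5 4 0 0.8" --pt "1.8 -0.5 4 0 0.8" --squeeze 40

```text
clock: 5.45
ee_pos: [0.5436, 0.1601, 0.0506]
eef_rot: [-0.049, 0.998, 0.037, 0.026]
ft_force: [-1.5, -6.1, 10.2]
width: 0.0358
```

```bash
python3 - <<'E'
from h import *
s=st(); im=snap('wrist','w3.png')
E
```

```text
t 5.45 ee [0.5436 0.1601 0.0506] q [ 0.1882  0.2531  1.5515  0.0696  1.2747 -1.498 ] tilt 5.25 az 57.5 yaz 95.7 yz 0.072 w 0.0358 F [-1.5 -6.1 10.2]
```

View pics/w3.png

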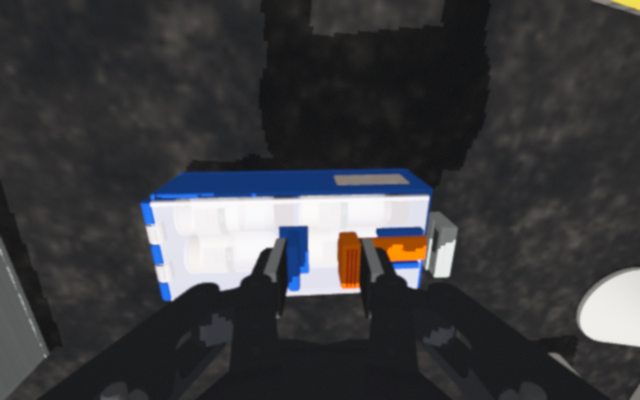

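```bash
python3 - <<'E'
from h import *
print(rel([.603,.155,.051],0)); print(rel([.603,.155,.051],180))
E
```

```text
[array([-58.6, -10.9,   2.1]), np.float64(95.68)]
[array([-58.6, -10.9,   2.1]), np.float64(-84.32)]
```

carry_out --pt "-3 -1 0 8 0.8" --pt "-8 -2 0 16 0.8" --pt "-13 -3 0 24 0.8" --pt "-18 -4 0 32 0.8" --pt "-23 -5 0.5 40 0.8" --pt "-28 -6 0.5 48 0.8" --pt "-34 -7 1 56 0.8" --pt "-39 -8 1 64 0.8" --pt "-44 -9 1 72 0.8" --pt "-49 -10 1.5 80 0.8" --pt "-54 -11 2 88 0.8" --pt "-58 -11 2 95.7 0.8" --squeeze 30

```text
clock: 6.7
ee_pos: [0.6044, 0.1552, 0.0541]
eef_rot: [0.709, 0.704, 0.047, -0.009]
ft_force: [-1.5, 1.0, 9.3]
width: 0.0361
```

```bash
python3 - <<'E'
from h import *
s=st(); im=snap('wrist','w4.png'); snap('scene','s4.png')
E
```

```text
t 6.7 ee [0.6044 0.1552 0.0541] q [0.1613 0.3958 1.3667 0.0707 1.3131 0.1531] tilt 5.46 az 55.1 yaz -0.6 yz 0.054 w 0.0361 F [-1.5  1.   9.3]
```

View pics/w4.png

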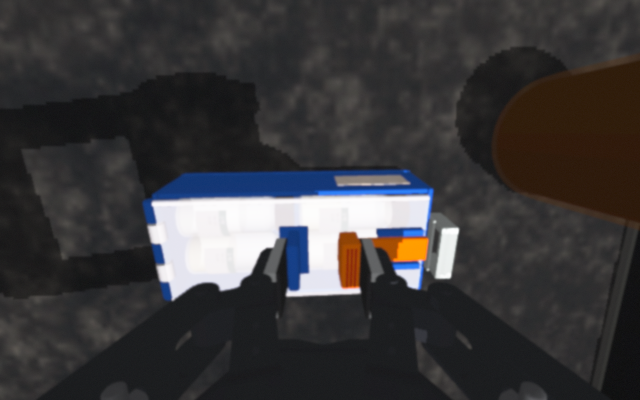

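View pics/s4.png

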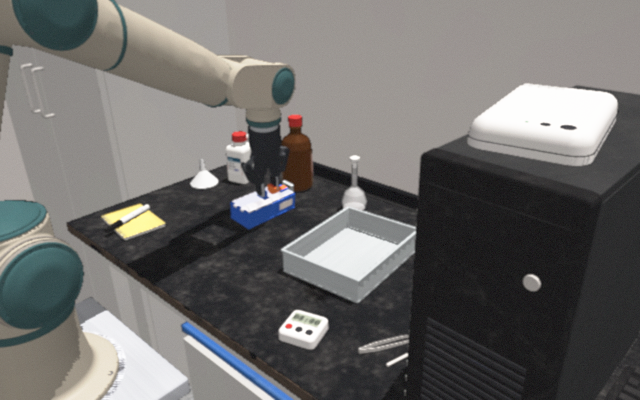

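```bash
python3 - <<'E'
from h import *
s=st(); m=robot.camera_model('wrist'); V=np.array(m['view']); c=-V[:3,:3].T@V[:3,3]
R=Rot.from_quat(s['eef_rot']).as_matrix(); print('cam in tool',R.T@(c-s['ee_pos']), 'cam fwd in tool', R.T@V[2,:3])
E
```

```text
t 6.8 ee [0.6046 0.1553 0.054 ] q [0.1615 0.3961 1.3665 0.0708 1.3125 0.1515] tilt 5.49 az 54.9 yaz -0.5 yz 0.055 w 0.036 F [0.2 0.9 6.7]
cam in tool [ 0.0757  0.     -0.1425] cam fwd in tool [-0.296   0.      0.9552]
```

carry_out --pt "0 0 0 0 0.3" --pt "0 0 0 0 0.3" --pt "0 0 -25 0 0.3" --pt "0 0 -60 0 0.1" --pt "0 0 -100 0 0"

```text
clock: 7.3
ee_pos: [0.598, 0.1472, 0.1532]
eef_rot: [0.708, 0.704, 0.046, -0.009]
ft_force: [0.5, 0.2, 0.6]
width: 0.0846
```

```bash
python3 - <<'E'
from h import *
s=st(); print(rel([.43,-.03,.6],-90)); snap('wrist','w5.png')
E
```

```text
t 7.3 ee [0.598  0.1472 0.1532] q [0.1499 0.29   1.293  0.0694 1.4961 0.1526] tilt 5.35 az 56.4 yaz -0.4 yz 0.051 w 0.0846 F [0.5 0.2 0.6]
[array([-142.5, -143.6, -467.3]), np.float64(89.56)]
```

View pics/w5.png

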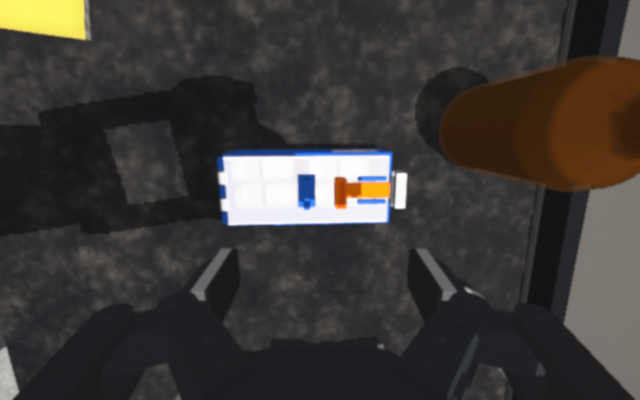

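carry_out --pt "-142 -144 -467 90 0" --pt "-142 -144 -467 90 0" --pt "-142 -144 -467 90 0" --pt "-142 -144 -467 90 0" --pt "-142 -144 -467 90 0" --pt "-142 -144 -467 90 0" --pt "-142 -144 -467 90 0" --pt "-142 -144 -467 90 0" --pt "-142 -144 -467 90 0" --pt "-142 -144 -467 90 0" --pt "-142 -144 -467 90 0" --pt "-142 -144 -467 90 0"

```text
clock: 8.55
ee_pos: [0.426, -0.0308, 0.6092]
eef_rot: [0.999, -0.004, 0.035, -0.039]
ft_force: [-0.1, 0.6, -0.2]
width: 0.0856
```

```bash
python3 - <<'E'
from h import *
s=st(); print(s['joint_velocities'])
print(rel(s['ee_pos']+np.array([4.2,-.37,9.06])))
snap('top','top5.png')
E
```

```text
t 8.55 ee [ 0.426  -0.0308  0.6092] q [-0.2191  0.0614  0.5923  0.1409  2.4311  1.4683] tilt 6.03 az 48.1 yaz -90.3 yz -0.079 w 0.0856 F [-0.1  0.6 -0.2]
[ 0.0274  0.0146  0.1143 -0.0028 -0.0514 -0.0683]
[array([ 4824.5,  -362.4, -8743.8])]
```

View pics/top5.png

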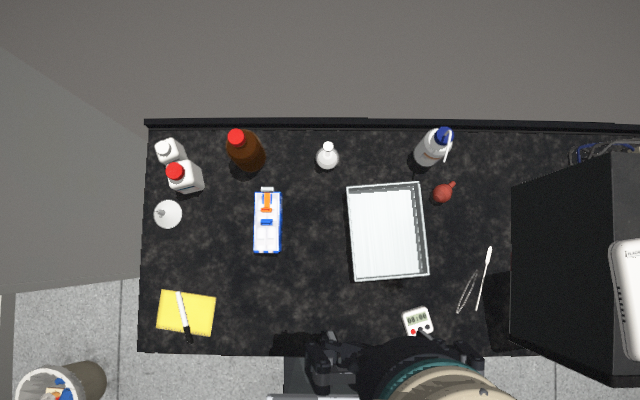

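carry_out --pt "4800 -360 -8700 0 0" --pt "4800 -360 -8700 0 0" --pt "4800 -360 -8700 0 0"

```text
clock: 8.9
ee_pos: [0.4093, -0.0329, 0.6685]
eef_rot: [0.999, 0.001, -0.004, -0.044]
ft_force: [0.9, -1.3, -1.6]
width: 0.0852
```

```bash
python3 - <<'E'
from h import *
s=st(); print(s['joint_velocities'])
print(rel(s['ee_pos']+np.array([4.2,-.37,9.06])))
E
```

```text
t 8.9 ee [ 0.4093 -0.0329  0.6685] q [-0.228   0.3121  0.1224  0.21    2.7265  1.5331] tilt 5.07 az 95.0 yaz -90.0 yz -0.088 w 0.0852 F [ 0.9 -1.3 -1.6]
[-0.2016 -0.1911 -0.4709  0.2668  1.3351  0.0875]
[array([ 4130.9,  -426.5, -9089.2])]
```

carry_out --pt "-30 -57 0 0 0" --pt "-30 -57 0 0 0"

```text
clock: 9.1
ee_pos: [0.3787, 0.0258, 0.6734]
eef_rot: [0.999, 0.003, -0.004, -0.044]
ft_force: [-0.2, 0.5, -0.5]
width: 0.0852
```

carry_out --pt "-1500 0 -1400 0 0" --pt "-1500 0 -1400 0 0"

```text
clock: 9.3
ee_pos: [0.3062, 0.0218, 0.6937]
eef_rot: [0.999, 0.004, 0.006, -0.046]
ft_force: [-0.8, -1.2, 1.2]
width: 0.0851
```

```bash
python3 - <<'E'
from h import *
s=st(); print(s['joint_velocities'])
E
```

```text
t 9.3 ee [0.3062 0.0218 0.6937] q [-0.1346  0.018   0.3895  0.2294  2.7255  1.6384] tilt 5.27 az 83.0 yaz -89.5 yz -0.091 w 0.0851 F [-0.8 -1.2  1.2]
[-0.1919 -1.049   0.9292  0.0329 -0.0146 -0.1384]
```

carry_out --pt "0 0 -3000 0 0" --pt "0 0 -3000 0 0"

```text
clock: 9.5
ee_pos: [0.3033, 0.0204, 0.7056]
eef_rot: [0.999, 0.004, 0.026, -0.047]
ft_force: [0.2, -0.9, -0.1]
width: 0.0857
```

carry_out --pt "0 0 -3000 0 0" --pt "0 0 -3000 0 0"

```text
clock: 9.7
ee_pos: [0.3, 0.018, 0.7161]
eef_rot: [0.998, 0.004, 0.044, -0.049]
ft_force: [-1.4, -0.1, 1.2]
width: 0.0855
```

carry_out --pt "0 0 -3000 0 0"

```text
clock: 9.8
ee_pos: [0.2967, 0.0164, 0.7236]
eef_rot: [0.997, 0.004, 0.057, -0.052]
ft_force: [0.5, -0.3, -1.0]
width: 0.0858
```

carry_out --pt "0 0 -3000 0 0"

```text
clock: 9.9
ee_pos: [0.2906, 0.015, 0.7319]
eef_rot: [0.996, 0.004, 0.072, -0.054]
ft_force: [0.3, 0.3, -0.7]
width: 0.0855
```

```bash
python3 - <<'E'
from h import *
s=st(); print(s['joint_velocities'])
E
```

```text
t 9.9 ee [0.2906 0.015  0.7319] q [-0.2082  0.0299  0.2464  0.3404  2.7254  1.6766] tilt 10.3 az 37.1 yaz -89.1 yz -0.107 w 0.0855 F [ 0.3  0.3 -0.7]
[-0.215  -0.0366 -0.2434  0.3203  0.0014  0.1134]
```

carry_out --pt "0 0 -3000 0 0"

```text
clock: 10.0
ee_pos: [0.2839, 0.0132, 0.7399]
eef_rot: [0.995, 0.003, 0.086, -0.056]
ft_force: [0.3, 1.0, -1.0]
width: 0.0854
```

carry_out --pt "0 0 -3000 0 0"

```text
clock: 10.1
ee_pos: [0.2762, 0.0113, 0.7477]
eef_rot: [0.993, 0.003, 0.1, -0.059]
ft_force: [0.4, -0.7, 0.2]
width: 0.0856
```

carry_out --pt "0 0 -3000 0 0"

```text
clock: 10.2
ee_pos: [0.2676, 0.0091, 0.7554]
eef_rot: [0.992, 0.003, 0.114, -0.062]
ft_force: [-0.4, 0.2, -0.4]
width: 0.0854
```

carry_out --pt "0 0 -3000 0 0"

```text
clock: 10.3
ee_pos: [0.2582, 0.0067, 0.763]
eef_rot: [0.99, 0.003, 0.128, -0.066]
ft_force: [-0.4, 0.3, -0.2]
width: 0.0852
```

```bash
python3 - <<'E'
from h import *
s=st(); print(s['joint_velocities'])
E
```

```text
t 10.3 ee [0.2582 0.0067 0.763 ] q [-0.3543  0.0007  0.1628  0.5472  2.7254  1.7405] tilt 16.54 az 27.3 yaz -88.7 yz -0.129 w 0.0852 F [-0.4  0.3 -0.2]
[-0.4972 -0.0907 -0.1935  0.6892  0.0003  0.2044]
```

carry_out --pt "0 -1500 -3000 0 0"

```text
clock: 10.4
ee_pos: [0.249, 0.0248, 0.771]
eef_rot: [0.988, 0.0, 0.139, -0.07]
ft_force: [-0.1, 0.1, -0.4]
width: 0.0855
```

carry_out --pt "0 -1500 -3000 0 0"

```text
clock: 10.5
ee_pos: [0.2346, 0.0436, 0.7774]
eef_rot: [0.986, -0.001, 0.148, -0.074]
ft_force: [-0.9, 0.6, 0.2]
width: 0.0855
```

carry_out --pt "0 -1500 -3000 0 0"

```text
clock: 10.6
ee_pos: [0.218, 0.0603, 0.7824]
eef_rot: [0.985, -0.002, 0.156, -0.078]
ft_force: [-0.2, 0.3, 0.1]
width: 0.0855
```

```bash
python3 - <<'E'
from h import *
s=st(); print(s['joint_velocities'])
E
```

```text
t 10.6 ee [0.218  0.0603 0.7824] q [-0.1497 -0.0476  0.1245  0.5086  2.7253  1.9257] tilt 20.11 az 26.4 yaz -88.8 yz -0.154 w 0.0855 F [-0.2  0.3  0.1]
[ 0.752  -0.2463  0.0085 -0.293   0.0011  0.499 ]
```

```bash
python3 - <<'E'
from h import *
print(rel([.58,-.14,.68],-90))
E
```

```text
[array([318.5, 221. , 177.1]), np.float64(-1.63)]
```

carry_out --pt "318 221 177 0 0" --pt "318 221 177 0 0" --pt "318 221 177 0 0" --pt "318 221 177 0 0" --pt "318 221 177 0 0" --pt "318 221 177 0 0" --pt "318 221 177 0 0" --pt "318 221 177 0 0" --pt "318 221 177 0 0" --pt "318 221 177 0 0"

```text
clock: 11.6
ee_pos: [0.557, -0.132, 0.6331]
eef_rot: [0.983, -0.004, 0.165, -0.078]
ft_force: [0.3, 0.3, -0.7]
width: 0.0856
```

```bash
python3 - <<'E'
from h import *
s=st(); print(s['joint_velocities']); print(rel(s['ee_pos']+np.array([1.5,-.4,2.6])))
E
```

```text
t 11.6 ee [ 0.557  -0.132   0.6331] q [-0.4332  0.4241  0.1284  0.3814  2.3096  1.4441] tilt 21.04 az 25.2 yaz -89.0 yz -0.156 w 0.0856 F [ 0.3  0.3 -0.7]
[-0.0071 -0.0154 -0.0477  0.0046 -0.0551 -0.0161]
[array([ 2273.1,    16.5, -2000.7])]
```

carry_out --pt "2200 0 -2000 0 0"

```text
clock: 11.7
ee_pos: [0.5544, -0.1278, 0.6422]
eef_rot: [0.981, -0.006, 0.176, -0.078]
ft_force: [-1.4, 0.6, -0.4]
width: 0.0854
```

carry_out --pt "2200 0 -2000 0 0"

```text
clock: 11.8
ee_pos: [0.5517, -0.124, 0.6532]
eef_rot: [0.979, -0.007, 0.19, -0.077]
ft_force: [-0.7, 0.1, 1.4]
width: 0.0855
```

carry_out --pt "2200 0 -2000 0 0"

```text
clock: 11.9
ee_pos: [0.5508, -0.122, 0.6626]
eef_rot: [0.976, -0.007, 0.205, -0.075]
ft_force: [-0.2, -0.2, -0.4]
width: 0.0853
```

carry_out --pt "2200 0 -2000 0 0"

```text
clock: 12.0
ee_pos: [0.5499, -0.1206, 0.6721]
eef_rot: [0.973, -0.008, 0.22, -0.073]
ft_force: [1.1, -0.5, -0.4]
width: 0.0856
```

```bash
python3 - <<'E'
from h import *
s=st(); print(s['joint_velocities']); print(rel(s['ee_pos']+np.array([1.5,-.4,2.6])))
E
```

```text
t 12.0 ee [ 0.5499 -0.1206  0.6721] q [-0.4359  0.3713  0.1215  0.4058  2.2518  1.472 ] tilt 26.82 az 17.8 yaz -89.0 yz -0.145 w 0.0856 F [ 1.1 -0.5 -0.4]
[-0.0307 -0.1286 -0.0015  0.0524 -0.1882  0.0308]
[array([ 2484.2,    42.5, -1731.2])]
```

carry_out --pt "2500 0 -1600 0 0"

```text
clock: 12.1
ee_pos: [0.555, -0.1187, 0.6785]
eef_rot: [0.969, -0.009, 0.236, -0.071]
ft_force: [0.6, -1.0, 0.2]
width: 0.0852
```

carry_out --pt "2500 0 -1500 0 0"

```text
clock: 12.2
ee_pos: [0.5615, -0.117, 0.6838]
eef_rot: [0.965, -0.01, 0.251, -0.069]
ft_force: [0.1, -0.9, -0.3]
width: 0.0854
```

carry_out --pt "2600 0 -1400 0 0"

```text
clock: 12.3
ee_pos: [0.5681, -0.1151, 0.6891]
eef_rot: [0.962, -0.011, 0.266, -0.067]
ft_force: [0.3, 1.0, -0.3]
width: 0.0854
```

carry_out --pt "2600 0 -1400 0 0"

```text
clock: 12.4
ee_pos: [0.5734, -0.1134, 0.6949]
eef_rot: [0.958, -0.013, 0.28, -0.066]
ft_force: [-0.1, -0.4, -0.5]
width: 0.0854
```

carry_out --pt "2600 0 -1300 0 0"

```text
clock: 12.5
ee_pos: [0.5782, -0.1116, 0.7013]
eef_rot: [0.953, -0.014, 0.294, -0.065]
ft_force: [-0.5, 0.0, -0.7]
width: 0.0854
```

carry_out --pt "2600 0 -1300 0 0"

```text
clock: 12.6
ee_pos: [0.5821, -0.1101, 0.7083]
eef_rot: [0.949, -0.015, 0.308, -0.064]
ft_force: [-0.0, -0.1, 0.2]
width: 0.0853
```

```bash
python3 - <<'E'
from h import *
s=st(); print(s['joint_velocities']); print(rel(s['ee_pos']+np.array([1.5,-.4,2.6])))
E
```

```text
t 12.6 ee [ 0.5821 -0.1101  0.7083] q [-0.4108  0.3467  0.1226  0.3984  2.0847  1.4943] tilt 36.73 az 10.9 yaz -89.4 yz -0.131 w 0.0853 F [-0.  -0.1  0.2]
[ 0.0236 -0.0548 -0.0008  0.0019 -0.26    0.0389]
[array([ 2758.3,    71.8, -1247.7])]
```

carry_out --pt "2700 0 -1200 0 0"

```text
clock: 12.7
ee_pos: [0.5865, -0.1085, 0.7154]
eef_rot: [0.944, -0.016, 0.323, -0.063]
ft_force: [-0.5, 0.2, 0.6]
width: 0.0854
```

carry_out --pt "2700 0 -1100 0 0"

```text
clock: 12.8
ee_pos: [0.5914, -0.1072, 0.7223]
eef_rot: [0.939, -0.018, 0.338, -0.062]
ft_force: [-0.0, -0.1, -0.1]
width: 0.0853
```

carry_out --pt "2700 0 -1100 0 0"

```text
clock: 12.9
ee_pos: [0.5953, -0.106, 0.7298]
eef_rot: [0.934, -0.019, 0.352, -0.061]
ft_force: [0.1, -0.2, -0.3]
width: 0.0852
```

carry_out --pt "2800 0 -1000 0 0"

```text
clock: 13.0
ee_pos: [0.5995, -0.1049, 0.7375]
eef_rot: [0.928, -0.02, 0.367, -0.06]
ft_force: [1.6, 0.2, 1.3]
width: 0.0854
```

carry_out --pt "2800 0 -1000 0 0"

```text
clock: 13.1
ee_pos: [0.6029, -0.1041, 0.7455]
eef_rot: [0.922, -0.021, 0.382, -0.059]
ft_force: [-0.1, -0.1, 0.2]
width: 0.0859
```

carry_out --pt "2800 0 -900 0 0"

```text
clock: 13.2
ee_pos: [0.6061, -0.1032, 0.7539]
eef_rot: [0.916, -0.023, 0.396, -0.058]
ft_force: [0.1, -0.4, 0.0]
width: 0.0851
```

carry_out --pt "2800 0 -900 0 0"

```text
clock: 13.3
ee_pos: [0.6085, -0.1026, 0.7626]
eef_rot: [0.91, -0.024, 0.411, -0.057]
ft_force: [-0.1, -0.7, -0.7]
width: 0.0852
```

carry_out --pt "2800 0 -800 0 0"

```text
clock: 13.4
ee_pos: [0.6107, -0.1021, 0.7717]
eef_rot: [0.903, -0.025, 0.426, -0.056]
ft_force: [0.1, -0.2, 0.4]
width: 0.0853
```

carry_out --pt "2800 0 -800 0 0"

```text
clock: 13.5
ee_pos: [0.6121, -0.1017, 0.7811]
eef_rot: [0.896, -0.026, 0.44, -0.055]
ft_force: [-0.2, 0.5, 0.2]
width: 0.0852
```

```bash
python3 - <<'E'
from h import *
s=st(); print(s['joint_velocities']); print(rel(s['ee_pos']+np.array([1.5,-.4,2.6]),-90))
E
```

```text
t 13.5 ee [ 0.6121 -0.1017  0.7811] q [-0.3953  0.3035  0.1226  0.3983  1.8365  1.5211] tilt 52.65 az 5.4 yaz -89.9 yz -0.121 w 0.0852 F [-0.2  0.5  0.2]
[-0.0056 -0.0649 -0.0011  0.0158 -0.2651  0.0228]
[array([2997.7,   83.5, -420.6]), np.float64(-5.48)]
```

carry_out --pt "2800 0 -600 0 0"

```text
clock: 13.6
ee_pos: [0.6147, -0.1012, 0.7904]
eef_rot: [0.889, -0.027, 0.455, -0.054]
ft_force: [1.0, 1.3, 0.0]
width: 0.0853
```

carry_out --pt "2800 0 -600 0 0"

```text
clock: 13.7
ee_pos: [0.6168, -0.1011, 0.7995]
eef_rot: [0.881, -0.028, 0.469, -0.053]
ft_force: [-0.3, 0.1, 0.2]
width: 0.0855
```

carry_out --pt "2800 0 -500 0 0"

```text
clock: 13.8
ee_pos: [0.6186, -0.1008, 0.809]
eef_rot: [0.873, -0.03, 0.484, -0.052]
ft_force: [0.2, 0.5, 0.1]
width: 0.0852
```

carry_out --pt "2800 0 -500 0 0"

```text
clock: 13.9
ee_pos: [0.6194, -0.1008, 0.8188]
eef_rot: [0.865, -0.031, 0.497, -0.051]
ft_force: [-0.4, 0.1, -0.5]
width: 0.0854
```

```bash
cat >> h.py <<'E'
def level(s=None):
    s=s or robot.read_state(); R=Rot.from_quat(s['eef_rot']).as_matrix()
    # turn a (deg) about tool z: y' = -sin a x + cos a y ; want y'_z=0
    return np.degrees(np.arctan2(R[2,1],R[2,0]))
E
python3 - <<'E'
from h import *
s=st(); print('level turn',level())
im=snap('top','top6.png')
c=im[150:290,230:330][:,:,::-1]; cv2.imwrite('pics/top6c.png',cv2.resize(c,None,fx=5,fy=4.2*5/4.2,interpolation=cv2.INTER_CUBIC)[:600])
E
```

```text
t 13.9 ee [ 0.6194 -0.1008  0.8188] q [-0.3945  0.2843  0.1226  0.4008  1.7234  1.5292] tilt 60.01 az 3.8 yaz -90.1 yz -0.119 w 0.0854 F [-0.4  0.1 -0.5]
level turn -7.8848408641040155
```

View pics/top6c.png

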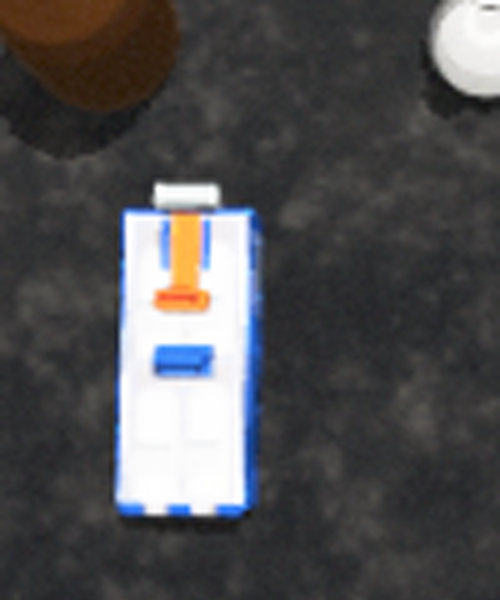

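```bash
python3 - <<'E'
from h import *
m=robot.camera_model('top')
f=lambda p:(230+p[0]/5-.4,150+p[1]/5-.4)
C=np.array([on_plane(m,f(p),0.042) for p in [(124,210),(250,211),(246,514),(117,514)]]);print(C,C.mean(0))
ax=(C[0]+C[1]-C[2]-C[3])/2;L=np.linalg.norm(ax);az=np.degrees(np.arctan2(ax[1],ax[0]));print('xaxis',L,az)
c=C.mean(0); u=ax/L
s=robot.read_state();R=Rot.from_quat(s['eef_rot']).as_matrix();t=R[:,2]
for xg,zg in [(-38,.03)]:
    g=np.array([c[0],c[1],0])+u*xg/1000; g[2]=zg
    for d in [.0187,.010]:
        tcp=g+t*d; pre=tcp-t*.12; print('tcp',tcp,'pre',pre,rel(pre),rel(tcp))
E
```

```text
[[0.6641 0.1938 0.042 ]
 [0.664  0.1298 0.042 ]
 [0.5121 0.1288 0.042 ]
 [0.5113 0.1931 0.042 ]] [0.5879 0.1614 0.042 ]
xaxis 0.1523381801740212 0.3149667818613882
tcp [0.5661 0.1622 0.0207] pre [0.4622 0.1554 0.0803] [array([-740.9, -166.3,  246.8])] [array([-740.9, -166.3,  366.8])]
tcp [0.5585 0.1617 0.025 ] pre [0.4546 0.1549 0.0847] [array([-740.9, -166.3,  238.1])] [array([-740.9, -166.3,  358.1])]
```

```bash
cat > kin.py <<'E'
import numpy as np
from scipy.optimize import least_squares
from scipy.spatial.transform import Rotation as Rot
D=[([1.1437,.0528,1.4017,0,1.6886,-.0703],[.1832,.4917,.2305]),
([1.1218,.2993,.1221,.0055,2.7261,-.0872],[.1409,.3789,.6727]),
([1.1085,.2105,.1215,.009,2.7267,-.097],[.1263,.3385,.7068]),
([.299,-.0806,1.4643,.0631,1.6997,-1.3586],[.4572,.1979,.2667]),
([.1892,.2034,1.501,.0699,1.3865,-1.489],[.5426,.1611,.1013]),
([.1613,.3958,1.3667,.0707,1.3131,.1531],[.6044,.1552,.0541]),
([.1499,.29,1.293,.0694,1.4961,.1526],[.598,.1472,.1532]),
([-.2191,.0614,.5923,.1409,2.4311,1.4683],[.426,-.0308,.6092]),
([-.2082,.0299,.2464,.3404,2.7254,1.6766],[.2906,.015,.7319]),
([-.1497,-.0476,.1245,.5086,2.7253,1.9257],[.218,.0603,.7824]),
([-.4332,.4241,.1284,.3814,2.3096,1.4441],[.557,-.132,.6331]),
([-.4108,.3467,.1226,.3984,2.0847,1.4943],[.5821,-.1101,.7083]),
([-.3945,.2843,.1226,.4008,1.7234,1.5292],[.6194,-.1008,.8188])]
def fk(q,p):
    a,h,L2,b,L3,w,Lt=p
    R=Rot.from_euler('z',q[0]); x=np.array([0,0,h])+R.apply([a,0,0])
    R=R*Rot.from_euler('y',q[1]); x=x+R.apply([0,0,L2])
    R=R*Rot.from_euler('y',q[2]); x=x+R.apply([b,0,L3])
    R=R*Rot.from_euler('z',q[3])*Rot.from_euler('y',q[4]); x=x+R.apply([w,0,Lt])
    return x,R*Rot.from_euler('z',q[5])
def fit():
    f=lambda p:np.concatenate([fk(q,p)[0]-e for q,e in D])
    r=least_squares(f,[0,.2,.36,.1,.5,0,.28]); return r
if __name__=='__main__':
    r=fit();print(r.x,np.abs(r.fun).max()); print(fk(D[-1][0],r.x)[1].as_quat())
E
python3 kin.py
```

```text
[-0.02291931  0.25202953  0.34322101  0.09639689  0.49112521 -0.02724155
  0.32839703] 0.034644578363681955
[0.63359054 0.59029294 0.38789129 0.31568594]
```

```bash
sed -i "s/from_euler('z',q\[3\])/from_euler('z',-q[3])/" kin.py; python3 kin.py; sed -i "s/'z',q\[5\]/'z',q[5]+np.pi\/2/" kin.py; python3 kin.py
```

```text
[ 0.09237989 -0.02473518  0.40606182  0.15551591  0.51491869  0.10828518
  0.04325618] 0.15635232145907751
[0.7728991  0.39052491 0.12229313 0.4849347 ]
[ 0.09237989 -0.02473518  0.40606182  0.15551591  0.51491869  0.10828518
  0.04325618] 0.15635232145907751
[ 0.82266501 -0.27037939  0.42937491  0.25642631]
```

```bash
sed -i "s/'z',-q\[3\]/'z',q[3]/" kin.py; python3 - <<'E'
from kin import *
r=fit()
for q,e in D[-5:]: print(fk(q,r.x)[1].as_quat(), fk(q,r.x)[0]-e)
E
grep -n from_euler kin.py
```

```text
[ 0.9959609   0.0036461   0.07173091 -0.05388191] [-0.00760295 -0.02098043 -0.00952451]
[ 0.98463642 -0.00190072  0.1563025  -0.07782701] [ 0.00081313 -0.01563708 -0.00433169]
[ 0.98317881 -0.00421891  0.16487028 -0.07848202] [-0.00890089 -0.01440966  0.00091533]
[ 0.94894103 -0.01507827  0.30847261 -0.06425117] [ 0.001167   -0.01728268  0.01334695]
[ 0.86541631 -0.03061602  0.49750423 -0.05105689] [ 0.006981   -0.02105482  0.03464458]
19:    R=Rot.from_euler('z',q[0]); x=np.array([0,0,h])+R.apply([a,0,0])
20:    R=R*Rot.from_euler('y',q[1]); x=x+R.apply([0,0,L2])
21:    R=R*Rot.from_euler('y',q[2]); x=x+R.apply([b,0,L3])
22:    R=R*Rot.from_euler('z',q[3])*Rot.from_euler('y',q[4]); x=x+R.apply([w,0,Lt])
23:    return x,R*Rot.from_euler('z',q[5]+np.pi/2)
```

```bash
python3 - <<'E'
s=open('kin.py').read()
s=s.replace("a,h,L2,b,L3,w,Lt=p","a,h,L2,b,L3,w,Lt,y1,bx,L4=p").replace("R.apply([a,0,0])","R.apply([a,y1,0])").replace("from_euler('z',q[3])*Rot.from_euler('y',q[4]); x","from_euler('z',q[3]); x=x+R.apply([bx,0,L4]);R=R*Rot.from_euler('y',q[4]); x")
s=s.replace("[0,.2,.36,.1,.5,0,.28]","[0,.2,.36,.1,.3,0,.28,0,0,.2]")
open('kin.py','w').write(s)
E
python3 kin.py
```

```text
[ 2.01615037e-05  2.06762926e-01  3.52738054e-01  1.06569330e-01
  7.37696685e-01 -2.93089959e-05  2.80326125e-01  3.69152562e-02
 -9.18650707e-05 -2.41494202e-01] 6.536802246034923e-05
[ 0.86541631 -0.03061602  0.49750423 -0.05105689]
```

```bash
cat >> kin.py <<'E'
P=np.array([2.01615037e-05,2.06762926e-01,3.52738054e-01,1.06569330e-01,7.37696685e-01,-2.93e-05,2.80326125e-01,3.69152562e-02,-9.2e-05,-2.41494202e-01])
LO=np.array([-2.9,-.91,.12,-1.06,.26,-2.93])+.01; HI=np.array([2.9,2.17,2.37,4.2,2.73,2.93])-.01
def ik(pos,R,q0):
    def f(q):
        x,r=fk(q,P); return np.concatenate([(x-pos)*5,(R.inv()*r).as_rotvec()])
    best=None
    for q in [q0]+[np.clip(np.array(q0)+np.random.RandomState(i).randn(6)*.5,LO,HI) for i in range(8)]:
        r=least_squares(f,np.clip(q,LO+1e-6,HI-1e-6),bounds=(LO,HI))
        if best is None or r.cost<best.cost-1e-9: best=r
        if best.cost<1e-8: break
    return best.x,np.linalg.norm(best.fun[:3])/5*1000,np.linalg.norm(best.fun[3:])
E
python3 - <<'E'
from h import *; from kin import *
s=robot.read_state(); R0=Rot.from_quat(s['eef_rot'])*Rot.from_euler('z',level(s),degrees=True)
print(R0.as_matrix())
t=R0.as_matrix()[:,2]
for g in [(.55,.16,.03),(.52,.16,.03),(.60,.16,.03),(.64,.16,.03),(.55,.16,.12),(.60,.12,.03),(.6,0,.03),(.5,-.14,.2),(.55,-.14,.2),(.6,-.14,.2)]:
    for fl in [0,180]:
        q,e,er=ik(np.array(g)+t*.0187,R0*Rot.from_euler('z',-fl,degrees=True),s['qpos']); print(g,fl,q,round(e,1),round(er,3))
E
```

```text
[[ 0.4958  0.0661  0.8659]
 [ 0.0329 -0.9978  0.0574]
 [ 0.8678  0.     -0.4969]]
(0.55, 0.16, 0.03) 0 [ 0.3275  0.0419  2.0878 -1.05    0.27    2.7735] 10.4 0.157
(0.55, 0.16, 0.03) 180 [0.3186 0.1066 2.154  4.1024 0.27   0.7546] 0.1 0.002
(0.52, 0.16, 0.03) 0 [ 0.3436 -0.0439  2.1726 -1.05    0.27    2.7824] 10.9 0.154
(0.52, 0.16, 0.03) 180 [0.3456 0.0338 2.2309 4.148  0.2872 0.725 ] 0.0 0.0
(0.6, 0.16, 0.03) 0 [ 0.3035  0.1732  1.9501 -1.05    0.27    2.7586] 9.4 0.156
(0.6, 0.16, 0.03) 180 [0.2925 0.2281 2.0242 4.0634 0.27   0.7776] 1.3 0.024
(0.64, 0.16, 0.03) 0 [ 0.2864  0.271   1.8413 -1.05    0.27    2.7467] 8.6 0.151
(0.64, 0.16, 0.03) 180 [0.2767 0.319  1.9185 4.0677 0.27   0.7628] 2.2 0.042
(0.55, 0.16, 0.12) 0 [ 0.3257 -0.153   2.1431 -1.05    0.27    2.7407] 1.6 0.023
(0.55, 0.16, 0.12) 180 [ 0.3257 -0.153   2.1431 -1.05    0.27   -0.4009] 1.6 0.023
(0.6, 0.12, 0.03) 0 [ 0.1988  0.2151  2.068   3.6878  0.27   -2.0401] 2.9 0.05
(0.6, 0.12, 0.03) 180 [0.1988 0.2151 2.068  3.6878 0.27   1.1015] 2.9 0.05
(0.6, 0, 0.03) 0 [-0.1521  0.1622  2.103   2.2785  0.27   -0.833 ] 1.2 0.02
(0.6, 0, 0.03) 180 [-0.1521  0.1622  2.103   2.2785  0.27    2.3086] 1.2 0.02
(0.5, -0.14, 0.2) 0 [-0.6331 -0.4628  2.211   0.9835  0.7356  0.3358] 0.0 0.0
(0.5, -0.14, 0.2) 180 [-0.6331 -0.4628  2.211   0.9835  0.7356 -2.8058] 0.0 0.0
(0.55, -0.14, 0.2) 0 [-0.5497 -0.2976  2.0923  0.9926  0.6418  0.3456] 0.0 0.0
(0.55, -0.14, 0.2) 180 [-0.5497 -0.2976  2.0923  0.9926  0.6418 -2.796 ] 0.0 0.0
(0.6, -0.14, 0.2) 0 [-0.4846 -0.1478  1.968   0.9886  0.5749  0.369 ] 0.0 0.0
(0.6, -0.14, 0.2) 180 [-0.4846 -0.1478  1.968   0.9886  0.5749 -2.7726] 0.0 0.0
```

```bash
python3 - <<'E'
from h import *; from kin import *
s=robot.read_state(); R0=Rot.from_quat(s['eef_rot'])*Rot.from_euler('z',level(s),degrees=True)
t=R0.as_matrix()[:,2]
print('TCP grid: pos err mm / rot err')
for z in [.02,.035,.05,.08]:
  for x in [.5,.56,.62]:
    row=[]
    q0=s['qpos']
    for y in [-.05,0,.03,.06,.1,.15,.2]:
        q,e,er=ik(np.array([x,y,z]),R0,q0); q0=q if e<3 else s['qpos']
        row.append('%.1f/%.3f(%.1f)'%(e,er,q[3]))
    print(z,x,row)
E
```

```text
TCP grid: pos err mm / rot err
0.02 0.5 ['11.2/0.040(1.7)', '17.8/0.056(1.8)', '20.6/0.065(2.0)', '22.6/0.050(3.4)', '9.5/0.044(3.9)', '11.7/0.145(-1.0)', '10.8/0.159(-1.0)']
0.02 0.56 ['0.0/0.000(2.0)', '0.3/0.005(2.2)', '2.0/0.030(2.5)', '3.1/0.045(2.9)', '2.8/0.042(3.5)', '0.5/0.009(4.0)', '1.4/0.021(4.2)']
0.02 0.62 ['0.0/0.000(2.0)', '1.1/0.020(2.3)', '2.5/0.042(2.5)', '3.4/0.056(2.9)', '3.5/0.057(3.4)', '9.8/0.162(-1.0)', '8.3/0.146(-1.0)']
0.035 0.5 ['12.0/0.046(1.6)', '17.9/0.067(1.5)', '18.5/0.093(1.6)', '21.4/0.116(1.9)', '11.9/0.137(-1.0)', '9.8/0.119(-1.0)', '9.4/0.138(-1.0)']
0.035 0.56 ['0.0/0.000(1.8)', '1.2/0.019(2.1)', '3.2/0.050(2.4)', '4.7/0.068(2.9)', '4.2/0.063(3.6)', '9.5/0.138(-1.0)', '8.3/0.135(-1.0)']
0.035 0.62 ['0.0/0.000(1.9)', '1.9/0.033(2.1)', '3.5/0.060(2.4)', '4.7/0.076(2.8)', '4.7/0.077(3.5)', '8.7/0.142(-1.0)', '7.2/0.126(-1.0)']
0.05 0.5 ['12.1/0.051(1.4)', '17.6/0.072(1.3)', '16.2/0.103(1.2)', '13.6/0.140(1.1)', '9.8/0.114(-1.0)', '7.8/0.094(-1.0)', '7.9/0.117(-1.0)']
0.05 0.56 ['0.0/0.000(1.7)', '1.8/0.030(1.9)', '4.1/0.066(2.2)', '6.3/0.090(2.7)', '5.4/0.084(3.8)', '8.0/0.115(-1.0)', '7.0/0.114(-1.0)']
0.05 0.62 ['0.0/0.000(1.8)', '2.4/0.044(2.0)', '4.3/0.075(2.2)', '5.9/0.096(2.7)', '5.8/0.097(3.6)', '7.6/0.123(-1.0)', '6.1/0.106(-1.0)']
0.08 0.5 ['11.1/0.052(1.2)', '15.9/0.073(0.9)', '14.1/0.087(0.7)', '9.4/0.108(0.2)', '6.0/0.079(-1.0)', '3.5/0.042(-1.0)', '5.1/0.075(-1.0)']
0.08 0.56 ['0.0/0.000(1.4)', '2.2/0.035(1.4)', '5.0/0.077(1.4)', '7.7/0.120(1.4)', '7.7/0.112(-1.0)', '5.0/0.070(-1.0)', '4.5/0.075(-1.0)']
0.08 0.62 ['0.0/0.000(1.5)', '2.9/0.052(1.5)', '5.1/0.091(1.6)', '7.3/0.129(1.8)', '7.9/0.132(-1.0)', '5.3/0.086(-1.0)', '3.8/0.067(-1.0)']
```

```bash
python3 - <<'E'
from h import *; from kin import *
s=robot.read_state(); R0=Rot.from_quat(s['eef_rot'])*Rot.from_euler('z',level(s),degrees=True)
def ikw(pos,R,q0,w):
    f=lambda q:(lambda xr:np.concatenate([(xr[0]-pos)*w,(R.inv()*xr[1]).as_rotvec()]))(fk(q,P))
    r=least_squares(f,np.clip(q0,LO+1e-6,HI-1e-6),bounds=(LO,HI)); return r.x
def desc(q):
    x,r=fk(q,P);M=r.as_matrix();t=M[:,2]; return 'x',x,'tilt %.1f az %.1f yz %.3f'%(np.degrees(np.arccos(-t[2])),np.degrees(np.arctan2(t[1],t[0])),M[2,1]),'q',q
# path from current to box down, along waypoints, with orientation kept from last achieved
q=s['qpos']; R=R0
for p in [(.5,.1,.5),(.48,.16,.3),(.5,.16,.15),(.52,.16,.1),(.53,.16,.07),(.54,.16,.05),(.555,.16,.03),(.565,.16,.02)]:
    for k in range(3):
        q=ikw(np.array(p),R,q,3); 
        R=fk(q,P)[1]
    print(p,desc(q))
E
```

```text
(0.5, 0.1, 0.5) ('x', array([0.5, 0.1, 0.5]), 'tilt 60.2 az 3.8 yz 0.000', 'q', array([ 0.1784, -0.6581,  1.7104, -0.1127,  1.0439,  1.6836]))
(0.48, 0.16, 0.3) ('x', array([0.48, 0.16, 0.3 ]), 'tilt 60.2 az 3.8 yz 0.000', 'q', array([ 0.4116, -0.7155,  2.1414, -0.4493,  0.7432,  2.0889]))
(0.5, 0.16, 0.15) ('x', array([0.5 , 0.16, 0.15]), 'tilt 60.2 az 3.8 yz 0.000', 'q', array([ 0.3842, -0.4667,  2.3019, -0.799 ,  0.3883,  2.4933]))
(0.52, 0.16, 0.1) ('x', array([0.5199, 0.16  , 0.1003]), 'tilt 58.9 az 4.4 yz -0.004', 'q', array([ 0.3497, -0.2772,  2.2711, -1.05  ,  0.27  ,  2.7538]))
(0.53, 0.16, 0.07) ('x', array([0.5298, 0.1601, 0.0707]), 'tilt 55.5 az 3.4 yz 0.003', 'q', array([ 0.3439, -0.1672,  2.222 , -1.05  ,  0.27  ,  2.7647]))
(0.54, 0.16, 0.05) ('x', array([0.5399, 0.1601, 0.0504]), 'tilt 53.3 az 2.6 yz 0.010', 'q', array([ 0.3377, -0.0829,  2.1777, -1.05  ,  0.27  ,  2.7703]))
(0.555, 0.16, 0.03) ('x', array([0.555 , 0.1601, 0.0303]), 'tilt 51.3 az 1.6 yz 0.018', 'q', array([ 0.3291,  0.0119,  2.1194, -1.05  ,  0.27  ,  2.7735]))
(0.565, 0.16, 0.02) ('x', array([0.565 , 0.16  , 0.0201]), 'tilt 50.4 az 1.1 yz 0.022', 'q', array([ 0.3235,  0.0645,  2.0835, -1.05  ,  0.27  ,  2.7738]))
```

```bash
python3 - <<'E'
from h import *
print(rel([.49,.158,.22]),level())
E
```

```text
[array([-607.2, -185.5,  201.7])] -7.826148523629755
```

carry_out --pt "-600 -186 202 -7.8 0" --pt "-600 -186 202 -7.8 0" --pt "-600 -186 202 -7.8 0" --pt "-600 -186 202 -7.8 0" --pt "-600 -186 202 -7.8 0" --pt "-600 -186 202 -7.8 0" --pt "-600 -186 202 -7.8 0" --pt "-600 -186 202 -7.8 0" --pt "-600 -186 202 -7.8 0" --pt "-600 -186 202 -7.8 0" --pt "-600 -186 202 -7.8 0" --pt "-600 -186 202 -7.8 0"

```text
clock: 15.15
ee_pos: [0.5163, 0.1119, 0.3326]
eef_rot: [0.864, 0.029, 0.502, -0.017]
ft_force: [0.4, 0.3, 0.3]
width: 0.0852
```

```bash
python3 - <<'E'
from h import *
st();print(rel([.50,.158,.13]),level())
E
```

```text
t 15.15 ee [0.5163 0.1119 0.3326] q [ 0.2087 -0.6733  2.0541 -0.1869  0.722   1.7832] tilt 60.27 az 3.8 yaz -86.2 yz -0.001 w 0.0852 F [0.4 0.3 0.3]
[array([-182.5,  -47. ,   89. ])] -0.03665507264539592
```

carry_out --pt "-182 -47 89 0 0" --pt "-182 -47 89 0 0" --pt "-182 -47 89 0 0" --pt "-182 -47 89 0 0" --pt "-182 -47 89 0 0" --pt "-182 -47 89 0 0"

```text
clock: 15.75
ee_pos: [0.4982, 0.1579, 0.1256]
eef_rot: [0.866, 0.03, 0.499, -0.016]
ft_force: [-0.2, -0.3, 0.5]
width: 0.0854
```

```bash
python3 - <<'E'
from h import *
s=st();print(rel([.53,.159,.07]),level()); 
m=robot.camera_model('wrist'); im=snap('wrist','w7.png')
E
```

```text
t 15.75 ee [0.4982 0.1579 0.1256] q [ 0.3789 -0.4195  2.3225 -0.9101  0.343   2.6102] tilt 59.85 az 3.8 yaz -86.1 yz 0.002 w 0.0854 F [-0.2 -0.3  0.5]
[array([-32.1,   1. ,  55.4])] 0.12010614570922756
```

View pics/w7.png

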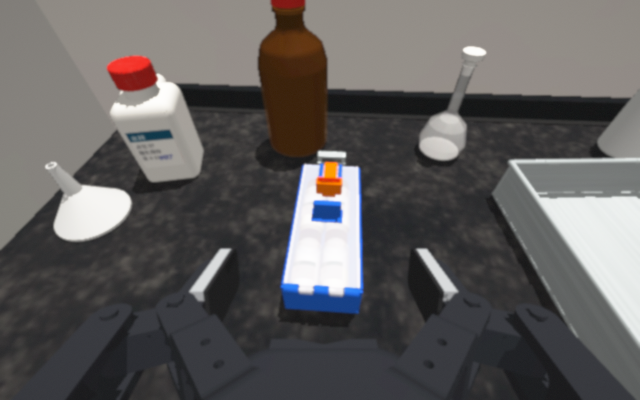

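carry_out --pt "-32 1 55 0 0" --pt "-32 1 55 0 0" --pt "-32 1 55 0 0"

```text
clock: 16.1
ee_pos: [0.528, 0.1553, 0.0955]
eef_rot: [0.872, 0.03, 0.487, -0.017]
ft_force: [-0.1, -1.1, 1.0]
width: 0.0852
```

```bash
python3 - <<'E'
from h import *
s=st();print(rel([.545,.159,.045]),level()); 
E
```

```text
t 16.1 ee [0.528  0.1553 0.0955] q [ 0.3313 -0.2435  2.2518 -1.0503  0.257   2.7468] tilt 58.38 az 4.0 yaz -86.0 yz -0.001 w 0.0852 F [-0.1 -1.1  1. ]
[array([-34. ,  -2.5,  41.1])] -0.04023372149816452
```

carry_out --pt "-60 -3 60 0 0"

```text
clock: 16.2
ee_pos: [0.535, 0.159, 0.0776]
eef_rot: [0.881, 0.029, 0.472, -0.015]
ft_force: [1.1, -0.4, 0.9]
width: 0.0851
```

carry_out --pt "-60 -3 60 0 0"

```text
clock: 16.3
ee_pos: [0.5425, 0.1632, 0.0564]
eef_rot: [0.89, 0.028, 0.454, -0.013]
ft_force: [0.9, 0.2, 0.4]
width: 0.0856
```

```bash
python3 - <<'E'
from h import *
s=st();print(rel([.566,.159,.016]),level()); 
E
```

```text
t 16.3 ee [0.5425 0.1632 0.0564] q [ 0.3362 -0.0901  2.1764 -1.0512  0.2567  2.7693] tilt 54.09 az 3.5 yaz -86.4 yz 0.002 w 0.0856 F [0.9 0.2 0.4]
[array([-19.1,   5.5,  42.5])] 0.1532171611493731
```

carry_out --pt "-32 8 58 0 0"

```text
clock: 16.4
ee_pos: [0.5633, 0.1652, 0.036]
eef_rot: [0.898, 0.025, 0.439, -0.007]
ft_force: [0.2, -0.4, 0.3]
width: 0.0855
```

carry_out --pt "-25 5 40 0 0"

```text
clock: 16.5
ee_pos: [0.5826, 0.1672, 0.0155]
eef_rot: [0.905, 0.023, 0.425, -0.002]
ft_force: [0.2, 0.1, 0.4]
width: 0.0853
```

```bash
python3 - <<'E'
from h import *
s=st();print(rel([.566,.159,.016]),level()); im=snap('wrist','w8.png')
E
```

```text
t 16.5 ee [0.5826 0.1672 0.0155] q [ 0.3204  0.1239  2.0309 -1.0513  0.2566  2.7751] tilt 50.33 az 1.7 yaz -87.5 yz 0.016 w 0.0853 F [0.2 0.1 0.4]
[array([-10.5,   7.5, -13.3])] 1.1960929647625285
```

View pics/w8.png

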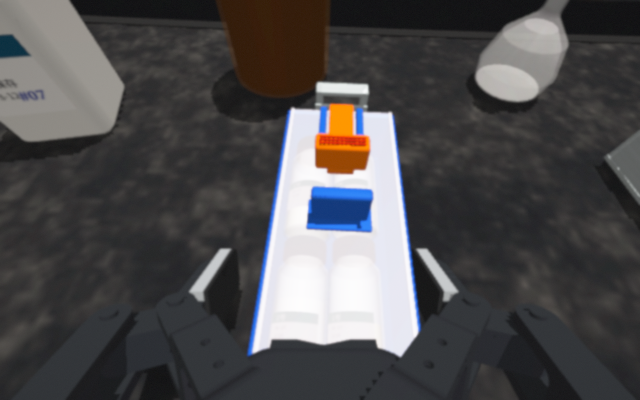

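carry_out --pt "-10 7.5 -11 1.2 0" --pt "-10 7.5 -11 1.2 0"

```text
clock: 16.75
ee_pos: [0.5698, 0.1602, 0.0161]
eef_rot: [0.905, 0.013, 0.425, -0.004]
ft_force: [-0.1, -0.5, 0.6]
width: 0.0853
```

```bash
python3 - <<'E'
from h import *
s=st();print(rel([.568,.160,.016]),level()); 
E
```

```text
t 16.75 ee [0.5698 0.1602 0.0161] q [ 0.3162  0.0857  2.0705 -1.0518  0.2569  2.7933] tilt 50.25 az 1.4 yaz -88.4 yz 0.003 w 0.0853 F [-0.1 -0.5  0.6]
[array([-1.2,  0.1, -1.4])] 0.23177655287281645
```

Great. Close on the walls.

carry_out --pt "0 0 0 0 0.5" --pt "0 0 0 0 0.5" --pt "0 0 0 0 0.5" --pt "0 0 0 0 0.5" --pt "0 0 0 0 0.5" --pt "0 0 0 0 0.5" --squeeze 80

```text
clock: 17.35
ee_pos: [0.5712, 0.1607, 0.0189]
eef_rot: [0.904, 0.014, 0.427, -0.005]
ft_force: [-7.4, -0.5, 11.1]
width: 0.0651
```

```bash
python3 - <<'E'
from h import *
s=st(); im=snap('wrist','w9.png'); im=snap('scene','s9.png')
E
```

```text
t 17.35 ee [0.5712 0.1607 0.0189] q [ 0.3165  0.0825  2.0688 -1.0517  0.2573  2.7917] tilt 50.51 az 1.5 yaz -88.4 yz 0.003 w 0.0651 F [-7.4 -0.5 11.1]
```

View pics/w9.png

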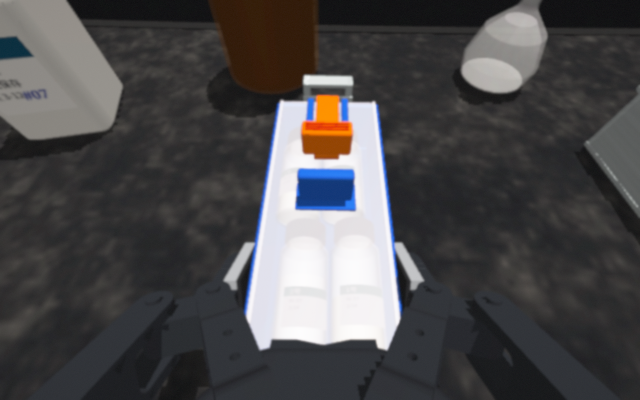

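View pics/s9.png

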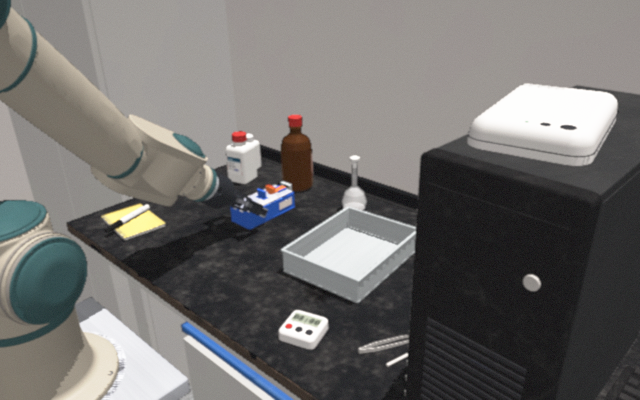

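carry_out --pt "8 0 -6 0 0.5" --pt "23 0 -19 0 0.5" --pt "46 0 -38 0 0.5" --pt "69 0 -57 0 0.5" --squeeze 100

```text
clock: 17.85
ee_pos: [0.5702, 0.161, 0.1084]
eef_rot: [0.905, 0.014, 0.425, -0.005]
ft_force: [0.9, -0.4, -3.9]
width: 0.0645
```

```bash
python3 - <<'E'
from h import *
s=st(); im=snap('wrist','w10.png'); print(rel([.6,.02,.74]),level())
E
```

```text
t 17.85 ee [0.5702 0.161  0.1084] q [ 0.3174 -0.1278  2.0467 -0.565   0.4249  2.2787] tilt 50.35 az 1.5 yaz -88.3 yz 0.003 w 0.0645 F [ 0.9 -0.4 -3.9]
[array([ 498.8,  143.5, -375.7])] 0.06254663980885661
```

View pics/w10.png

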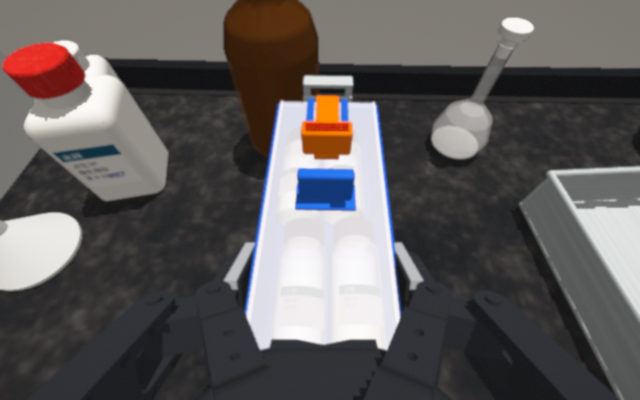

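carry_out --pt "499 143 -376 0 0.5" --pt "499 143 -376 0 0.5" --pt "499 143 -376 0 0.5" --pt "499 143 -376 0 0.5" --pt "499 143 -376 0 0.5" --pt "499 143 -376 0 0.5" --pt "499 143 -376 0 0.5" --pt "499 143 -376 0 0.5" --pt "499 143 -376 0 0.5" --pt "499 143 -376 0 0.5" --pt "499 143 -376 0 0.5" --pt "499 143 -376 0 0.5"

```text
clock: 19.1
ee_pos: [0.5975, 0.0301, 0.6944]
eef_rot: [0.903, 0.013, 0.429, -0.006]
ft_force: [0.3, 0.1, -2.3]
width: 0.0647
```

```bash
python3 - <<'E'
from h import *
s=st(); print(rel(s['ee_pos']+np.array([1.5,0,2.6])),level())
E
```

```text
t 19.1 ee [0.5975 0.0301 0.6944] q [-0.0341 -0.0586  0.7547  0.0484  1.559   1.5293] tilt 50.85 az 1.6 yaz -88.3 yz 0.001 w 0.0647 F [ 0.3  0.1 -2.3]
[array([2962.8,   46.8, -479. ])] 0.08387383716465986
```

carry_out --pt "170 0 -28 0 0.5" --pt "170 0 -28 0 0.5" --pt "170 0 -28 0 0.5" --pt "170 0 -28 0 0.5"

```text
clock: 19.5
ee_pos: [0.6523, 0.0302, 0.7614]
eef_rot: [0.901, 0.012, 0.434, -0.006]
ft_force: [3.7, -1.0, -8.5]
width: 0.0642
```

carry_out --pt "2900 0 -480 0 0.5"

```text
clock: 19.6
ee_pos: [0.6473, 0.0299, 0.7751]
eef_rot: [0.894, 0.012, 0.448, -0.007]
ft_force: [-0.2, 0.2, -2.2]
width: 0.0645
```

carry_out --pt "2900 0 -480 0 0.5"

```text
clock: 19.7
ee_pos: [0.6455, 0.0296, 0.7883]
eef_rot: [0.886, 0.012, 0.464, -0.007]
ft_force: [-0.9, -0.4, -3.1]
width: 0.0646
```

```bash
python3 - <<'E'
from h import *
s=st(); print(rel(s['ee_pos']+np.array([1.5,0,2.6])),level())
E
```

```text
t 19.7 ee [0.6455 0.0296 0.7883] q [-0.0331  0.3128  0.1214  0.051   1.7419  1.5463] tilt 55.35 az 1.6 yaz -88.4 yz -0.001 w 0.0646 F [-0.9 -0.4 -3.1]
[array([2991.4,   37.1, -244.7])] -0.09251302732048444
```

carry_out --pt "2900 0 -300 0 0.5"

```text
clock: 19.8
ee_pos: [0.6488, 0.0292, 0.7989]
eef_rot: [0.876, 0.012, 0.481, -0.007]
ft_force: [-0.6, 0.7, -3.9]
width: 0.0642
```

carry_out --pt "2900 0 -200 0 0.5"

```text
clock: 19.9
ee_pos: [0.6531, 0.0288, 0.8089]
eef_rot: [0.867, 0.012, 0.498, -0.007]
ft_force: [-0.4, 0.1, -4.5]
width: 0.0646
```

carry_out --pt "2900 0 -100 0 0.5"

```text
clock: 20.0
ee_pos: [0.6575, 0.0284, 0.8188]
eef_rot: [0.857, 0.011, 0.515, -0.007]
ft_force: [0.3, 0.3, -3.7]
width: 0.065
```

carry_out --pt "2900 0 0 0 0.5"

```text
clock: 20.1
ee_pos: [0.6616, 0.0281, 0.8289]
eef_rot: [0.847, 0.011, 0.531, -0.007]
ft_force: [0.5, 0.3, -4.9]
width: 0.0644
```

carry_out --pt "2900 0 0 0 0.5"

```text
clock: 20.2
ee_pos: [0.6644, 0.0277, 0.8395]
eef_rot: [0.837, 0.011, 0.547, -0.008]
ft_force: [0.4, 0.0, -4.3]
width: 0.0645
```

carry_out --pt "2900 0 100 0 0.5"

```text
clock: 20.3
ee_pos: [0.6666, 0.0274, 0.8505]
eef_rot: [0.826, 0.011, 0.563, -0.008]
ft_force: [-0.1, 0.4, -3.4]
width: 0.0645
```

carry_out --pt "2900 0 200 0 0.5"

```text
clock: 20.4
ee_pos: [0.6688, 0.027, 0.8614]
eef_rot: [0.815, 0.011, 0.579, -0.008]
ft_force: [0.4, 0.4, -3.7]
width: 0.0646
```

carry_out --pt "2900 0 300 0 0.5"

```text
clock: 20.5
ee_pos: [0.6709, 0.0267, 0.8723]
eef_rot: [0.804, 0.011, 0.595, -0.008]
ft_force: [-0.0, -0.1, -3.5]
width: 0.0642
```

```bash
python3 - <<'E'
from h import *
s=st(); print(rel(s['ee_pos']+np.array([1.5,0,2.6])),level())
E
```

```text
t 20.5 ee [0.6709 0.0267 0.8723] q [-0.0432  0.2963  0.1215  0.0674  1.4513  1.5416] tilt 72.96 az 1.5 yaz -88.5 yz 0.001 w 0.0642 F [-0.  -0.1 -3.5]
[array([2925.2,   42.1,  671.9])] 0.03569958920768815
```

```bash
python3 - <<'E'
from h import *; from kin import *
s=robot.read_state(); R0=Rot.from_quat(s['eef_rot'])
Ry=Rot.from_rotvec(np.radians(7)*R0.as_matrix()[:,1])  # more tilt test
for nm,RR in [('73',R0),('80',Ry*R0),('66',Ry.inv()*R0)]:
    M=RR.as_matrix();print(nm,np.degrees(np.arccos(-M[2,2])))
    for g in [(.5,-.15,.15),(.54,-.15,.15),(.57,-.15,.15),(.60,-.15,.15),(.54,-.15,.2),(.57,-.15,.2),(.57,-.1,.17),(.57,-.18,.17)]:
        out=[]
        for fl in (0,180,-180):
            q,e,er=ik(np.array(g),RR*Rot.from_euler('z',fl,degrees=True),s['qpos']); out.append('%.1f/%.2f q4 %.2f q5 %.2f q6 %.2f'%(e,er,q[3],q[4],q[5]))
        print(g,out)
E
```

```text
73 72.96342140553627
(0.5, -0.15, 0.15) ['2.5/0.01 q4 1.59 q5 0.73 q6 -0.30', '2.5/0.01 q4 1.59 q5 0.73 q6 2.84', '2.5/0.01 q4 1.59 q5 0.73 q6 2.84']
(0.54, -0.15, 0.15) ['0.0/0.00 q4 1.69 q5 0.64 q6 -0.38', '0.0/0.00 q4 1.69 q5 0.64 q6 2.76', '0.0/0.00 q4 1.69 q5 0.64 q6 2.76']
(0.57, -0.15, 0.15) ['0.0/0.00 q4 1.75 q5 0.60 q6 -0.42', '0.0/0.00 q4 1.75 q5 0.60 q6 2.72', '0.0/0.00 q4 1.75 q5 0.60 q6 2.72']
(0.6, -0.15, 0.15) ['0.0/0.00 q4 1.80 q5 0.56 q6 -0.45', '0.0/0.00 q4 1.80 q5 0.56 q6 2.69', '0.0/0.00 q4 1.80 q5 0.56 q6 2.69']
(0.54, -0.15, 0.2) ['0.0/0.00 q4 1.49 q5 0.64 q6 -0.13', '2.4/0.03 q4 1.57 q5 0.64 q6 2.92', '2.4/0.03 q4 1.57 q5 0.64 q6 2.92']
(0.57, -0.15, 0.2) ['0.0/0.00 q4 1.54 q5 0.58 q6 -0.16', '1.3/0.02 q4 1.59 q5 0.59 q6 2.92', '1.3/0.02 q4 1.59 q5 0.59 q6 2.92']
(0.57, -0.1, 0.17) ['0.0/0.00 q4 1.72 q5 0.47 q6 -0.32', '0.0/0.00 q4 1.72 q5 0.47 q6 2.82', '0.0/0.00 q4 1.72 q5 0.47 q6 2.82']
(0.57, -0.18, 0.17) ['0.0/0.00 q4 1.64 q5 0.65 q6 -0.32', '0.0/0.00 q4 1.64 q5 0.65 q6 2.82', '0.0/0.00 q4 1.64 q5 0.65 q6 2.82']
80 79.96342008947155
(0.5, -0.15, 0.15) ['6.
[... 1369 characters left out ...]
 0.55 q6 2.92', '3.0/0.04 q4 1.54 q5 0.55 q6 2.92']
(0.6, -0.15, 0.15) ['0.0/0.00 q4 1.43 q5 0.50 q6 -0.08', '2.5/0.04 q4 1.55 q5 0.51 q6 2.92', '2.5/0.04 q4 1.55 q5 0.51 q6 2.92']
(0.54, -0.15, 0.2) ['0.0/0.00 q4 1.18 q5 0.64 q6 0.18', '1.0/0.01 q4 1.14 q5 0.63 q6 -2.92', '1.0/0.01 q4 1.14 q5 0.63 q6 -2.92']
(0.57, -0.15, 0.2) ['0.0/0.00 q4 1.20 q5 0.58 q6 0.17', '1.1/0.02 q4 1.15 q5 0.58 q6 -2.92', '1.1/0.02 q4 1.15 q5 0.58 q6 -2.92']
(0.57, -0.1, 0.17) ['0.0/0.00 q4 1.27 q5 0.44 q6 0.13', '1.5/0.02 q4 1.18 q5 0.44 q6 -2.92', '1.5/0.02 q4 1.18 q5 0.44 q6 -2.92']
(0.57, -0.18, 0.17) ['0.0/0.00 q4 1.33 q5 0.62 q6 -0.02', '4.7/0.07 q4 1.51 q5 0.62 q6 2.92', '4.7/0.07 q4 1.51 q5 0.62 q6 2.92']
```

carry_out --pt "2900 0 500 0 0.5"

```text
clock: 20.6
ee_pos: [0.6739, 0.0265, 0.8826]
eef_rot: [0.792, 0.011, 0.61, -0.008]
ft_force: [0.7, 0.1, -3.1]
width: 0.0645
```

carry_out --pt "2900 0 600 0 0.5"

```text
clock: 20.7
ee_pos: [0.6771, 0.0263, 0.8925]
eef_rot: [0.781, 0.011, 0.625, -0.008]
ft_force: [-0.2, -1.2, -4.4]
width: 0.0644
```

carry_out --pt "2900 0 700 0 0.5"

```text
clock: 20.8
ee_pos: [0.6798, 0.026, 0.9025]
eef_rot: [0.769, 0.011, 0.639, -0.008]
ft_force: [-0.3, -0.5, -3.6]
width: 0.0646
```

carry_out --pt "2900 0 800 0 0.5"

```text
clock: 20.9
ee_pos: [0.6821, 0.0258, 0.9125]
eef_rot: [0.757, 0.011, 0.653, -0.008]
ft_force: [0.4, 0.1, -3.5]
width: 0.0646
```

```bash
python3 - <<'E'
from h import *
s=st(); print(rel([.54,-.093,.30]),rel([.54,-.093,.155]),level()); snap('wrist','w11.png')
E
```

```text
t 20.9 ee [0.6821 0.0258 0.9125] q [-0.0455  0.2988  0.1215  0.0739  1.2981  1.5382] tilt 81.61 az 1.5 yaz -88.5 yz 0.002 w 0.0646 F [ 0.4  0.1 -3.5]
[array([-627.4,  113.7,  -54.2])] [array([-770.8,  113.4,  -33. ])] 0.1208642682062123
```

View pics/w11.png

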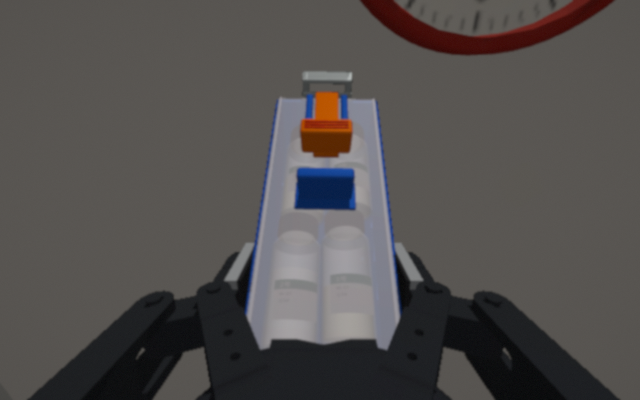

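carry_out --pt "-627 114 -54 0 0.5" --pt "-627 114 -54 0 0.5" --pt "-627 114 -54 0 0.5" --pt "-627 114 -54 0 0.5" --pt "-627 114 -54 0 0.5" --pt "-627 114 -54 0 0.5" --pt "-627 114 -54 0 0.5" --pt "-627 114 -54 0 0.5" --pt "-627 114 -54 0 0.5" --pt "-627 114 -54 0 0.5" --pt "-627 114 -54 0 0.5" --pt "-627 114 -54 0 0.5"

```text
clock: 22.15
ee_pos: [0.5638, -0.0748, 0.4005]
eef_rot: [0.754, 0.011, 0.657, -0.006]
ft_force: [1.1, 0.2, -4.1]
width: 0.0646
```

```bash
python3 - <<'E'
from h import *
s=st(); print(rel([.54,-.093,.30]),rel([.54,-.093,.16]),level())
E
```

```text
t 22.15 ee [ 0.5638 -0.0748  0.4005] q [-0.4017 -0.636   2.0977  1.0518  0.4909  0.5067] tilt 82.16 az 1.4 yaz -88.6 yz 0.006 w 0.0646 F [ 1.1  0.2 -4.1]
[array([-102.9,   17. ,  -10.3])] [array([-241.6,   16.2,    8.8])] 0.3559314328755775
```

carry_out --pt "-242 16 9 0 0.5" --pt "-242 16 9 0 0.5" --pt "-242 16 9 0 0.5" --pt "-242 16 9 0 0.5" --pt "-242 16 9 0 0.5" --pt "-242 16 9 0 0.5" --pt "-242 16 9 0 0.5"

```text
clock: 22.85
ee_pos: [0.5427, -0.0952, 0.1554]
eef_rot: [0.756, 0.01, 0.654, -0.006]
ft_force: [0.3, -0.3, -3.8]
width: 0.0647
```

```bash
python3 - <<'E'
from h import *
s=st(); print(rel([.54,-.093,.155]),level()); snap('scene','s12.png'); snap('top','top12.png')
E
```

```text
t 22.85 ee [ 0.5427 -0.0952  0.1554] q [-0.4946 -0.2347  2.3658  2.1717  0.6339 -0.7917] tilt 81.69 az 1.2 yaz -88.7 yz 0.005 w 0.0647 F [ 0.3 -0.3 -3.8]
[array([-0.7, -2.3, -2.6])] 0.28188539860397066
```

View pics/s12.png

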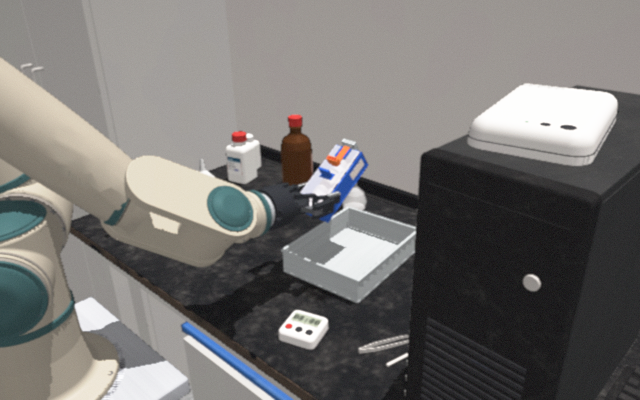

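View pics/top12.png

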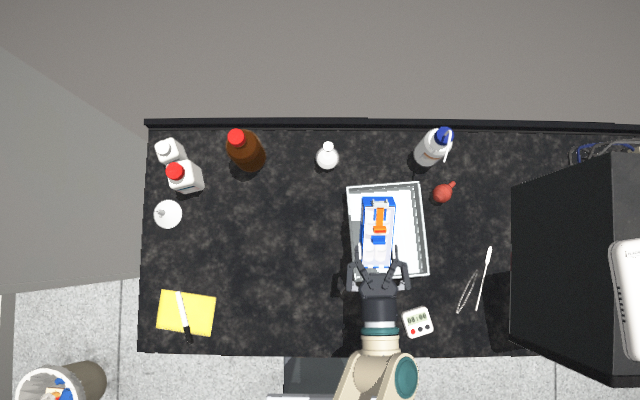

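carry_out --pt "0 0 0 8.5 0.5" --pt "0 0 0 17 0.5" --pt "0 0 0 25.5 0.5" --pt "0 0 0 34 0.5" --pt "0 0 0 42.5 0.5" --pt "0 0 0 51 0.5" --pt "0 0 0 59.5 0.5" --pt "0 0 0 68 0.5" --pt "0 0 0 76.5 0.5" --pt "0 0 0 85 0.5" --pt "0 0 0 93.5 0.5" --pt "0 0 0 102 0.5"

```text
clock: 24.15
ee_pos: [0.5452, -0.0947, 0.1678]
eef_rot: [-0.481, 0.577, -0.41, 0.517]
ft_force: [-0.3, 0.4, -4.1]
width: 0.0647
```

```bash
python3 - <<'E'
from h import *
s=st(); snap('scene','s13.png'); snap('top','top13.png')
a=cv2.imread('pics/s13.png')[130:320,200:430]; b=cv2.imread('pics/top13.png')[150:310,320:450]
cv2.imwrite('pics/c13.png',np.hstack([cv2.resize(a,(460,380)),cv2.resize(b,(309,380))]))
E
```

```text
t 24.15 ee [ 0.5452 -0.0947  0.1678] q [-0.4925 -0.2556  2.3609  2.1624  0.6319  1.0091] tilt 82.67 az 1.4 yaz 122.9 yz -0.971 w 0.0647 F [-0.3  0.4 -4.1]
```

View pics/c13.png

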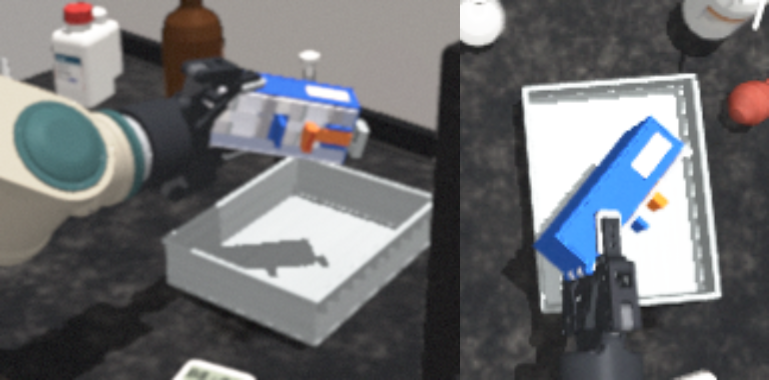

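carry_out --pt "-22 5 0 2 0.5" --pt "-24 6 0 9 0.5" --pt "-24 6 0 16 0.5" --pt "-24 6 0 24 0.5" --pt "-24 6 0 32 0.5" --pt "-24 6 0 40 0.5"

```text
clock: 24.85
ee_pos: [0.5516, -0.0718, 0.17]
eef_rot: [-0.257, 0.704, -0.21, 0.628]
ft_force: [-0.0, -0.6, -4.2]
width: 0.0646
```

```bash
cat > look.py <<'E'
import sys
from h import *
n=sys.argv[1]
s=st(); snap('scene','s%s.png'%n); snap('top','top%s.png'%n)
a=cv2.imread('pics/s%s.png'%n)[130:320,200:430]; b=cv2.imread('pics/top%s.png'%n)[150:310,320:450]
cv2.imwrite('pics/c%s.png'%n,np.hstack([cv2.resize(a,(460,380)),cv2.resize(b,(309,380))]))
E
python3 look.py 14
```

```text
t 24.85 ee [ 0.5516 -0.0718  0.17  ] q [-0.4116 -0.2633  2.3643  2.2618  0.5779  1.6323] tilt 82.92 az 1.5 yaz 97.1 yz -0.618 w 0.0646 F [-0.  -0.6 -4.2]
```

View pics/c14.png

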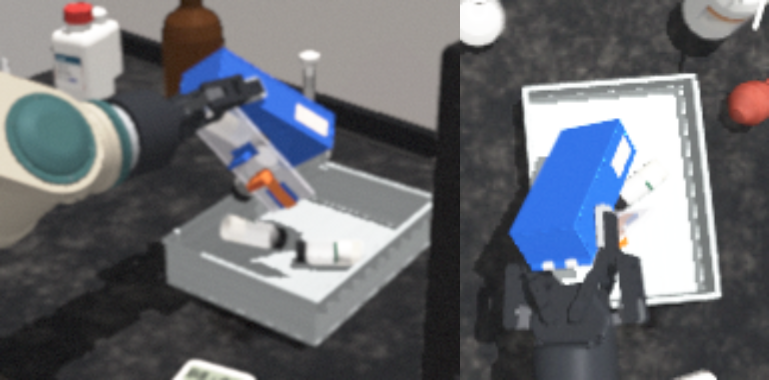

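```bash
python3 - <<'E'
from h import *
print(rel([.545,-.105,.165]),level())
E
```

```text
[array([ 25. , -22.2,  -6.8])] -141.25604696639445
```

carry_out --pt "8 -8 -2 8 0.5" --pt "16 -15 -4 16 0.5" --pt "25 -22 -7 24 0.5" --pt "25 -22 -7 31 0.5" --pt "25 -22 -7 38.7 0.5" --pt "25 -22 -7 38.7 0.5"

```text
clock: 25.55
ee_pos: [0.5453, -0.105, 0.1672]
eef_rot: [-0.012, 0.748, 0.006, 0.663]
ft_force: [-0.4, 0.7, -3.4]
width: 0.0644
```

```bash
python3 look.py 15
```

```text
t 25.55 ee [ 0.5453 -0.105   0.1672] q [-0.5259 -0.2311  2.3492  2.1451  0.6691  2.3707] tilt 83.08 az 1.5 yaz 91.6 yz -0.007 w 0.0644 F [-0.4  0.7 -3.4]
```

View pics/c15.png

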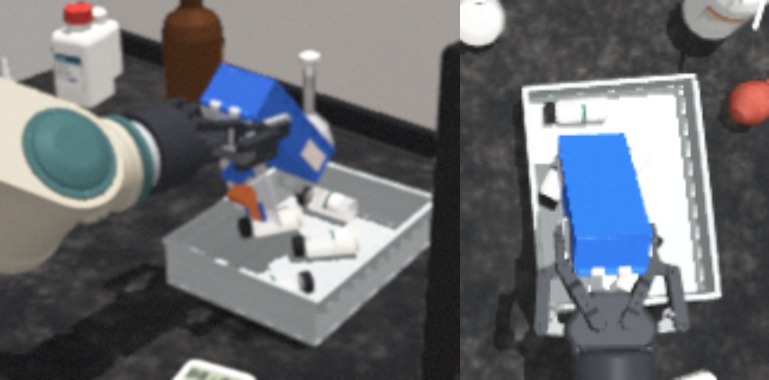

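```bash
python3 - <<'E'
from h import *
s=robot.read_state(); print(rel(s['ee_pos']+np.array([0,0,.2])), rel([.54,-.06,.38]))
E
```

```text
[array([-198.5,   -1.8,  -24.3])] [array([-211.8,   43.1,  -29.8])]
```

carry_out --pt "-25 0 -3 0 0.5" --pt "-65 0 -9 0 0.5" --pt "-110 10 -14 0 0.5" --pt "-155 20 -20 0 0.5" --pt "-200 30 -27 0 0.5"

```text
clock: 26.15
ee_pos: [0.5679, -0.0755, 0.3211]
eef_rot: [-0.019, 0.728, -0.004, 0.685]
ft_force: [0.6, -0.2, -2.8]
width: 0.0646
```

```bash
python3 look.py 16
```

```text
t 26.15 ee [ 0.5679 -0.0755  0.3211] q [-0.3987 -0.5366  2.2408  1.718   0.4235  2.9202] tilt 86.48 az 1.2 yaz 91.3 yz -0.033 w 0.0646 F [ 0.6 -0.2 -2.8]
```

View pics/c16.png

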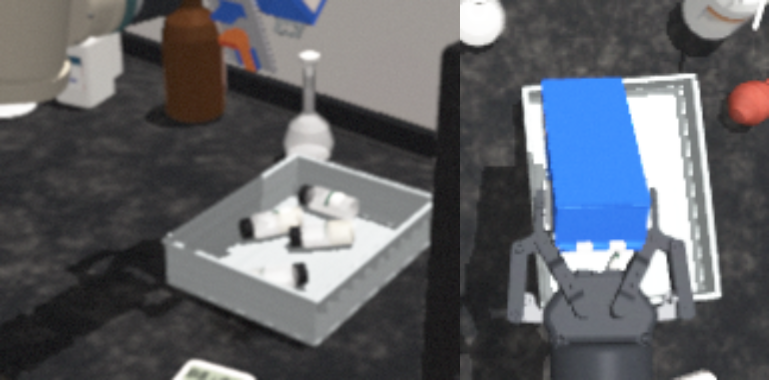

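View pics/s16.png

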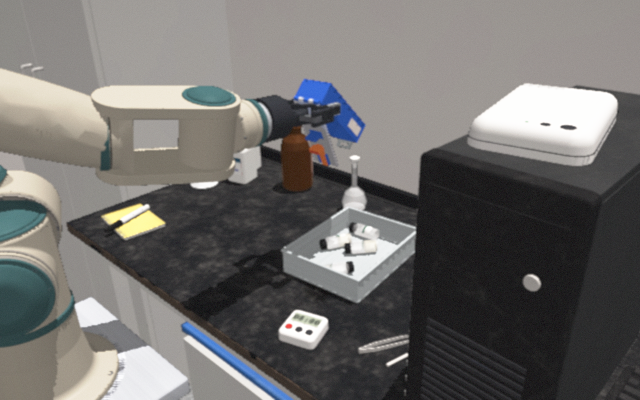

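carry_out --pt "0 0 0 -8.5 0.5" --pt "0 0 0 -17 0.5" --pt "0 0 0 -25.5 0.5" --pt "0 0 0 -34 0.5" --pt "0 0 0 -42.5 0.5" --pt "0 0 0 -51 0.5" --pt "0 0 0 -59.5 0.5" --pt "0 0 0 -68 0.5" --pt "0 0 0 -76.5 0.5" --pt "0 0 0 -85 0.5" --pt "0 0 0 -93.5 0.5" --pt "0 0 0 -102 0.5"

```text
clock: 27.45
ee_pos: [0.5678, -0.075, 0.3187]
eef_rot: [0.581, -0.441, 0.535, -0.426]
ft_force: [-0.2, -0.9, -2.3]
width: 0.0651
```

```bash
python3 - <<'E'
from h import *
s=st(); print(level(), rel([.55,.10,.45]))
E
```

```text
t 27.45 ee [ 0.5678 -0.075   0.3187] q [-0.3992 -0.5343  2.2425  1.7176  0.4262  1.1317] tilt 86.28 az 1.3 yaz -103.0 yz -0.967 w 0.0651 F [-0.2 -0.9 -2.3]
-75.73055717614635 [array([-137.9, -169.4,  -22.3])]
```

```bash
cat > sim.py <<'E'
from h import *; from kin import *
def ikw(pos,R,q0,w):
    f=lambda q:(lambda xr:np.concatenate([(xr[0]-pos)*w,(R.inv()*xr[1]).as_rotvec()]))(fk(q,P))
    r=least_squares(f,np.clip(q0,LO+1e-6,HI-1e-6),bounds=(LO,HI)); return r.x
def desc(q):
    x,r=fk(q,P);M=r.as_matrix();t=M[:,2]; return x,'tilt %.1f az %.1f yz %.3f'%(np.degrees(np.arccos(-t[2])),np.degrees(np.arctan2(t[1],t[0])),M[2,1]),q
def run(q,R,pts,w=1.4,step=.05):
    x=fk(q,P)[0]
    for p in pts:
        for k in range(60):
            d=np.array(p)-x; n=np.linalg.norm(d)
            if n<.002: break
            tgt=x+d*min(1,step/n)
            q=ikw(tgt,R,q,w); R=fk(q,P)[1]; x=fk(q,P)[0]
        print(p,k,desc(q))
    return q,R
E
python3 - <<'E'
from sim import *
s=robot.read_state(); q=s['qpos']; R=Rot.from_quat(s['eef_rot'])*Rot.from_euler('z',level(s),degrees=True)
q[5]+=np.radians(level(s)) 
print(desc(q))
run(q,R,[(.56,.05,.45),(.56,.1,.6),(.56,.16,.6),(.5,.16,.4),(.5,.16,.25),(.5,.16,.15),(.52,.16,.1),(.54,.16,.05),(.57,.16,.02)])
E
```

```text
(array([ 0.5679, -0.0752,  0.3186]), 'tilt 86.3 az 1.3 yz 0.000', array([-0.3992, -0.5343,  2.2425,  1.7176,  0.4262, -0.1901]))
(0.56, 0.05, 0.45) 4 (array([0.56, 0.05, 0.45]), 'tilt 85.8 az 1.8 yz -0.001', array([ 0.0146, -0.6967,  2.0695,  0.0655,  0.2717,  1.5071]))
(0.56, 0.1, 0.6) 4 (array([0.56, 0.1 , 0.6 ]), 'tilt 85.8 az 1.8 yz -0.001', array([ 0.188 , -0.602 ,  1.7166, -0.3004,  0.5505,  1.8411]))
(0.56, 0.16, 0.6) 2 (array([0.56, 0.16, 0.6 ]), 'tilt 85.8 az 1.8 yz -0.001', array([ 0.3774, -0.5324,  1.6737, -0.6358,  0.6045,  2.1434]))
(0.5, 0.16, 0.4) 8 (array([0.4998, 0.1588, 0.4008]), 'tilt 84.9 az 2.8 yz -0.002', array([ 0.4417, -0.7658,  2.1944, -1.05  ,  0.456 ,  2.6122]))
(0.5, 0.16, 0.25) 11 (array([0.5005, 0.1598, 0.2515]), 'tilt 76.0 az 6.9 yz -0.013', array([ 0.362 , -0.6739,  2.36  , -1.05  ,  0.27  ,  2.6772]))
(0.5, 0.16, 0.15) 11 (array([0.4993, 0.1601, 0.1513]), 'tilt 65.4 az 6.1 yz -0.007', array([ 0.3635, -0.4835,  2.36  , -1.05  ,  0.27  ,  2.7213]))
(0.52, 0.16, 0.1) 9 (array([0.5193, 0.1603, 0.1018]), 'tilt 59.1 az 4.4 yz 0.005', array([ 0.3507, -0.2827,  2.2735, -1.05  ,  0.27  ,  2.7417]))
(0.54, 0.16, 0.05) 8 (array([0.5397, 0.1604, 0.0515]), 'tilt 53.4 az 2.6 yz 0.019', array([ 0.3383, -0.086 ,  2.1788, -1.05  ,  0.27  ,  2.7583]))
(0.57, 0.16, 0.02) 6 (array([0.5699, 0.1605, 0.0213]), 'tilt 50.6 az 1.0 yz 0.032', array([ 0.3215,  0.0746,  2.0709, -1.05  ,  0.27  ,  2.7601]))
```

```bash
python3 - <<'E'
from h import *
print(rel([.56,.08,.48]))
E
```

```text
[array([-110.8, -194. ,  -14.7])]
```

carry_out --pt "-10 -17 -1 -8.4 0.5" --pt "-21 -37 -3 -16.8 0.5" --pt "-33 -58 -4 -25.2 0.5" --pt "-45 -79 -6 -33.6 0.5" --pt "-57 -100 -7 -42 0.5" --pt "-70 -122 -9 -50.4 0.5" --pt "-83 -145 -11 -58.8 0.5" --pt "-97 -169 -13 -67.2 0.5" --pt "-111 -194 -15 -75.7 0.5" --pt "-111 -194 -15 -75.7 0.5"

```text
clock: 28.45
ee_pos: [0.5602, 0.0757, 0.471]
eef_rot: [0.735, -0.062, 0.67, -0.078]
ft_force: [0.6, -0.9, -2.3]
width: 0.0643
```

```bash
python3 - <<'E'
from h import *
s=st(); print(level(),rel([.56,.16,.60])); snap('wrist','w17.png')
E
```

```text
t 28.45 ee [0.5602 0.0757 0.471 ] q [ 0.1056 -0.6756  2.0073 -0.2252  0.3367  1.9906] tilt 84.88 az 1.8 yaz -89.2 yz -0.198 w 0.0643 F [ 0.6 -0.9 -2.3]
-11.474615124474118 [array([ 109.4, -108.2,   -9. ])]
```

View pics/w17.png

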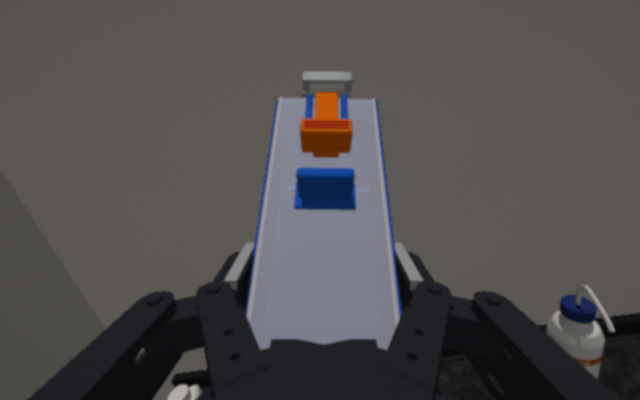

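```bash
python3 - <<'E'
from h import *
print(rel([.53,.16,.52]))
E
```

```text
[array([ 23.6, -90. , -30.4])]
```

carry_out --pt "24 -90 -30 -8 0.5" --pt "24 -90 -30 -11.5 0.5" --pt "24 -90 -30 -11.5 0.5"

```text
clock: 28.8
ee_pos: [0.53, 0.1599, 0.5189]
eef_rot: [0.736, 0.017, 0.677, -0.004]
ft_force: [0.8, 0.8, -2.3]
width: 0.0645
```

```bash
python3 - <<'E'
from sim import *
s=st(); print(level(),rel([.505,.16,.36]))
run(s['qpos'],Rot.from_quat(s['eef_rot']),[(.505,.16,.36),(.5,.16,.25),(.505,.16,.15),(.53,.16,.1),(.55,.16,.06),(.57,.16,.02)])
E
```

```text
t 28.8 ee [0.53   0.1599 0.5189] q [ 0.4186 -0.6502  1.9017 -0.8005  0.5564  2.3071] tilt 85.26 az 1.6 yaz -88.3 yz 0.017 w 0.0645 F [ 0.8  0.8 -2.3]
0.9556967293512767 [array([-160.4,   -3.5,  -11.8])]
(0.505, 0.16, 0.36) 9 (array([0.5047, 0.1589, 0.3608]), 'tilt 82.8 az 3.9 yz 0.012', array([ 0.4129, -0.7415,  2.2409, -1.05  ,  0.3967,  2.6179]))
(0.5, 0.16, 0.25) 9 (array([0.5005, 0.1597, 0.2518]), 'tilt 76.0 az 6.9 yz 0.003', array([ 0.3619, -0.6746,  2.36  , -1.05  ,  0.27  ,  2.6607]))
(0.505, 0.16, 0.15) 12 (array([0.5041, 0.1601, 0.1515]), 'tilt 65.1 az 5.9 yz 0.009', array([ 0.3602, -0.4637,  2.3446, -1.05  ,  0.27  ,  2.7049]))
(0.53, 0.16, 0.1) 9 (array([0.5295, 0.1603, 0.1015]), 'tilt 58.8 az 4.0 yz 0.022', array([ 0.3444, -0.2469,  2.2432, -1.05  ,  0.27  ,  2.7241]))
(0.55, 0.16, 0.06) 7 (array([0.5497, 0.1604, 0.0616]), 'tilt 54.4 az 2.5 yz 0.033', array([ 0.3326, -0.0826,  2.1587, -1.05  ,  0.27  ,  2.736 ]))
(0.57, 0.16, 0.02) 6 (array([0.5699, 0.1606, 0.0216]), 'tilt 50.6 az 1.0 yz 0.043', array([ 0.3216,  0.0738,  2.0711, -1.05  ,  0.27  ,  2.7452]))
```

carry_out --pt "-50 0 -4 1 0.5" --pt "-100 -2 -8 1 0.5" --pt "-140 -3 -10 1 0.5"

```text
clock: 29.1
ee_pos: [0.505, 0.1501, 0.3791]
eef_rot: [0.744, 0.015, 0.668, -0.015]
ft_force: [0.6, -0.2, -3.6]
width: 0.0646
```

carry_out --pt "-60 0 0 0 0.5"

```text
clock: 29.2
ee_pos: [0.4963, 0.14, 0.3398]
eef_rot: [0.75, 0.019, 0.661, -0.019]
ft_force: [0.6, 0.7, -2.5]
width: 0.0645
```

carry_out --pt "-60 0 0 0 0.5"

```text
clock: 29.3
ee_pos: [0.494, 0.1319, 0.3064]
eef_rot: [0.757, 0.022, 0.652, -0.021]
ft_force: [14.7, 17.0, -32.3]
width: 0.0648
```

carry_out --pt "-60 0 0 0 0.5"

```text
clock: 29.4
ee_pos: [0.5043, 0.1289, 0.286]
eef_rot: [0.767, 0.024, 0.641, -0.024]
ft_force: [-0.8, -0.2, -1.5]
width: 0.0648
```

carry_out --pt "-60 0 0 0 0.5"

```text
clock: 29.5
ee_pos: [0.5074, 0.1284, 0.2611]
eef_rot: [0.78, 0.025, 0.624, -0.022]
ft_force: [-0.0, 0.9, -1.9]
width: 0.0643
```

```bash
python3 - <<'E'
from h import *
s=st(); print(level(),rel([.5,.16,.25]))
E
```

```text
t 29.5 ee [0.5074 0.1284 0.2611] q [ 0.2956 -0.699   2.367  -1.0516  0.2569  2.6631] tilt 77.33 az 3.9 yaz -86.2 yz -0.004 w 0.0643 F [-0.   0.9 -1.9]
-0.24487691153571917 [array([-12.1, -32. ,  -2.7])]
```

carry_out --pt "-40 -15 10 0 0.5"

```text
clock: 29.6
ee_pos: [0.5077, 0.134, 0.2406]
eef_rot: [0.792, 0.028, 0.609, -0.024]
ft_force: [0.4, -0.0, -1.7]
width: 0.0644
```

carry_out --pt "-40 -15 10 0 0.5"

```text
clock: 29.7
ee_pos: [0.507, 0.1401, 0.22]
eef_rot: [0.804, 0.031, 0.594, -0.027]
ft_force: [0.3, 0.3, -2.5]
width: 0.0643
```

carry_out --pt "-40 -15 10 0 0.5"

```text
clock: 29.8
ee_pos: [0.5053, 0.1464, 0.1994]
eef_rot: [0.815, 0.035, 0.578, -0.029]
ft_force: [1.0, 0.4, -1.9]
width: 0.0646
```

carry_out --pt "-40 -15 10 0 0.5"

```text
clock: 29.9
ee_pos: [0.5027, 0.153, 0.1788]
eef_rot: [0.825, 0.038, 0.562, -0.032]
ft_force: [0.4, 0.2, -2.2]
width: 0.0643
```

```bash
python3 - <<'E'
from h import *
s=st(); print(level(),rel([.505,.16,.15]))
E
```

```text
t 29.9 ee [0.5027 0.153  0.1788] q [ 0.3434 -0.5424  2.367  -1.0517  0.258   2.7075] tilt 68.57 az 5.9 yaz -84.3 yz -0.01 w 0.0643 F [ 0.4  0.2 -2.2]
-0.5981300139633926 [array([-25.7,  -6.5,  13.3])]
```

carry_out --pt "-40 -5 28 0 0.5"

```text
clock: 30.0
ee_pos: [0.5006, 0.154, 0.1565]
eef_rot: [0.837, 0.039, 0.545, -0.03]
ft_force: [0.1, 0.5, -2.6]
width: 0.0648
```

carry_out --pt "-38 -4 30 0 0.5"

```text
clock: 30.1
ee_pos: [0.4983, 0.1543, 0.1342]
eef_rot: [0.848, 0.039, 0.528, -0.028]
ft_force: [0.7, -0.5, -3.2]
width: 0.0649
```

carry_out --pt "-38 -2 30 0 0.5"

```text
clock: 30.2
ee_pos: [0.4951, 0.1534, 0.112]
eef_rot: [0.859, 0.039, 0.51, -0.025]
ft_force: [0.1, 0.1, -1.8]
width: 0.0646
```

```bash
python3 - <<'E'
from h import *
s=st(); print(level(),rel([.55,.16,.06]))
E
```

```text
t 30.2 ee [0.4951 0.1534 0.112 ] q [ 0.349  -0.4113  2.3646 -1.0517  0.2579  2.7344] tilt 61.43 az 5.4 yaz -84.7 yz -0.002 w 0.0646 F [ 0.1  0.1 -1.8]
-0.1439385794672145 [array([-19.3,  -1.4,  73.4])]
```

carry_out --pt "-15 -3 48 0 0.5"

```text
clock: 30.3
ee_pos: [0.5166, 0.1585, 0.0969]
eef_rot: [0.87, 0.038, 0.491, -0.019]
ft_force: [-0.4, 0.2, -2.0]
width: 0.0645
```

carry_out --pt "-22 -3 42 0 0.5"

```text
clock: 30.4
ee_pos: [0.5355, 0.1636, 0.0801]
eef_rot: [0.88, 0.037, 0.474, -0.015]
ft_force: [0.4, -0.1, -2.1]
width: 0.065
```

```bash
python3 - <<'E'
from h import *
s=st(); print(level(),rel([.57,.16,.02]))
E
```

```text
t 30.4 ee [0.5355 0.1636 0.0801] q [ 0.3413 -0.1714  2.2126 -1.0518  0.2575  2.7471] tilt 56.57 az 4.2 yaz -85.5 yz 0.009 w 0.065 F [ 0.4 -0.1 -2.1]
0.6441893889476884 [array([-31.4,   5.8,  61.6])]
```

carry_out --pt "-30 5 38 0 0.5"

```text
clock: 30.5
ee_pos: [0.5471, 0.1629, 0.0576]
eef_rot: [0.89, 0.035, 0.455, -0.008]
ft_force: [-0.7, -0.0, -2.4]
width: 0.0646
```

carry_out --pt "-28 4 28 0 0.5"

```text
clock: 30.6
ee_pos: [0.5518, 0.1609, 0.0366]
eef_rot: [0.898, 0.033, 0.439, -0.003]
ft_force: [-0.2, 0.4, -2.8]
width: 0.0647
```

```bash
python3 - <<'E'
from h import *
s=st(); print(level(),rel([.575,.16,.02]))
E
```

```text
t 30.6 ee [0.5518 0.1609 0.0366] q [ 0.3276 -0.0139  2.1362 -1.0517  0.2578  2.7549] tilt 52.09 az 2.5 yaz -86.4 yz 0.024 w 0.0647 F [-0.2  0.4 -2.8]
1.7583657987145516 [array([ 1.1,  2. , 28.4])]
```

carry_out --pt "-15 1 16 1.8 0.5"

```text
clock: 30.7
ee_pos: [0.5539, 0.1595, 0.0226]
eef_rot: [0.903, 0.018, 0.429, -0.006]
ft_force: [-0.0, -0.3, -2.2]
width: 0.0647
```

```bash
python3 - <<'E'
from h import *
s=st(); print(level(),rel([.57,.16,.018])); im=snap('scene','s18.png'); 
cv2.imwrite('pics/s18c.png',cv2.resize(im[150:270,180:340][:,:,::-1],None,fx=5,fy=5,interpolation=cv2.INTER_CUBIC))
E
```

```text
t 30.7 ee [0.5539 0.1595 0.0226] q [ 0.3241  0.0272  2.1193 -1.0516  0.2579  2.7886] tilt 50.76 az 2.0 yaz -87.8 yz 0.004 w 0.0647 F [-0.  -0.3 -2.2]
0.3327983727243481 [array([ 6.6,  0.1, 15.4])]
```

View pics/s18c.png

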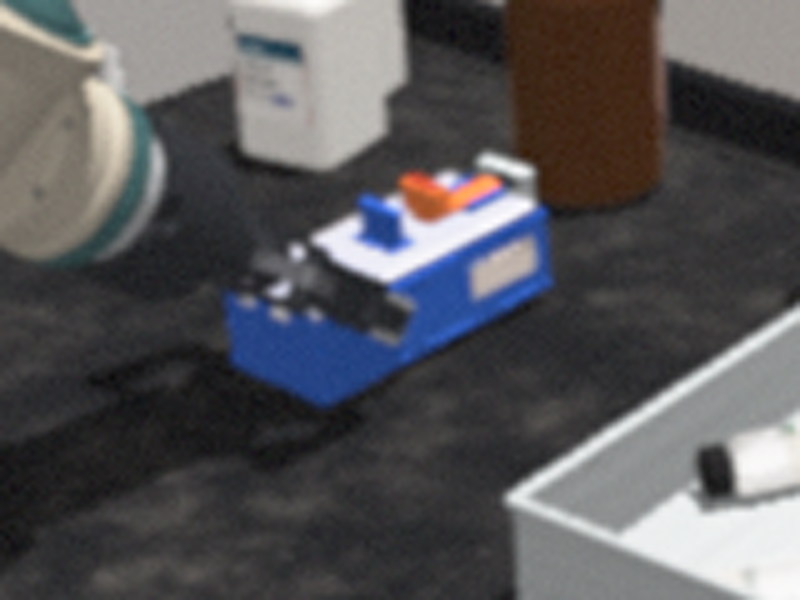

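carry_out --pt "-3 0 2.5 0.3 0.5" --pt "-5 0 4 0.3 0.5"

```text
clock: 30.95
ee_pos: [0.5543, 0.1588, 0.0194]
eef_rot: [0.904, 0.015, 0.426, -0.007]
ft_force: [-6.1, -2.9, 10.3]
width: 0.065
```

```bash
python3 - <<'E'
from h import *
s=st()
E
```

```text
t 30.95 ee [0.5543 0.1588 0.0194] q [ 0.3225  0.0361  2.1161 -1.0537  0.2573  2.7973] tilt 50.48 az 1.8 yaz -88.1 yz 0.001 w 0.065 F [-6.1 -2.9 10.3]
```

carry_out --pt "0 0 0 0 0.5" --pt "0 0 0 0 0.5" --pt "0 0 0 0 0.5" --squeeze 30

```text
clock: 31.25
ee_pos: [0.5542, 0.1583, 0.0196]
eef_rot: [0.904, 0.015, 0.427, -0.006]
ft_force: [-1.1, -2.0, 1.3]
width: 0.0647
```

carry_out --pt "0 0 0 0 0.2" --pt "0 0 0 0 0" --pt "0 0 0 0 0" --pt "0 0 0 0 0"

```text
clock: 31.65
ee_pos: [0.5543, 0.1584, 0.0198]
eef_rot: [0.904, 0.015, 0.427, -0.006]
ft_force: [0.2, -0.8, 0.4]
width: 0.0853
```

```bash
python3 - <<'E'
from h import *
s=st(); snap('wrist','w19.png')
E
```

```text
t 31.65 ee [0.5543 0.1584 0.0198] q [ 0.3221  0.0348  2.1167 -1.0534  0.2579  2.7961] tilt 50.51 az 1.8 yaz -88.2 yz 0.002 w 0.0853 F [ 0.2 -0.8  0.4]
```

View pics/w19.png

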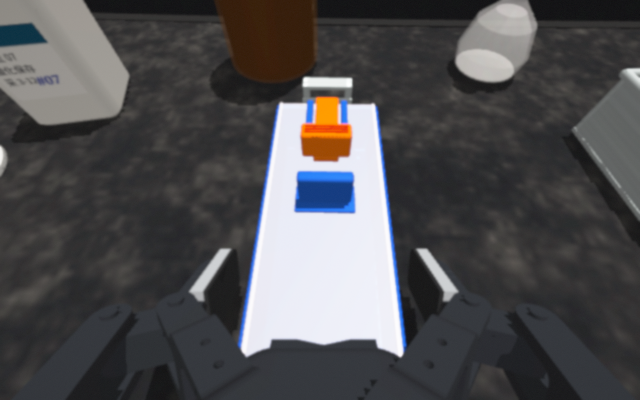

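carry_out --pt "12 0 -10 0 0" --pt "31 0 -25 0 0" --pt "62 0 -51 0 0" --pt "93 0 -77 0 0" --pt "120 0 -100 0 0" --pt "120 0 -100 0 0"

```text
clock: 32.3
ee_pos: [0.5556, 0.1595, 0.1838]
eef_rot: [0.902, 0.014, 0.432, -0.008]
ft_force: [0.6, -0.0, 0.4]
width: 0.0855
```

```bash
python3 - <<'E'
from h import *
s=st(); snap('scene','s20.png'); snap('top','top20.png')
E
```

```text
t 32.3 ee [0.5556 0.1595 0.1838] q [ 0.3236 -0.3011  2.0315 -0.4177  0.5798  2.1132] tilt 51.14 az 2.0 yaz -88.1 yz -0.002 w 0.0855 F [ 0.6 -0.   0.4]
```

View pics/s20.png

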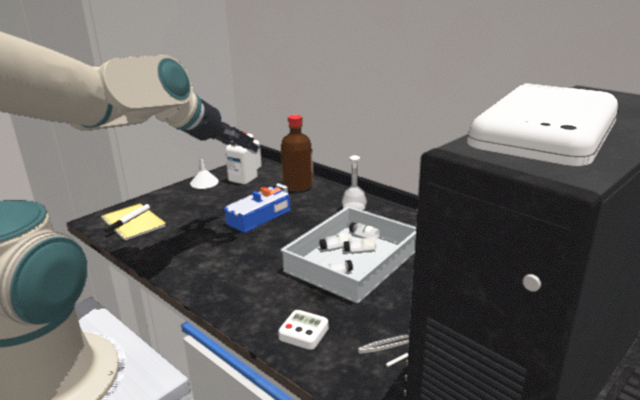

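View pics/top20.png

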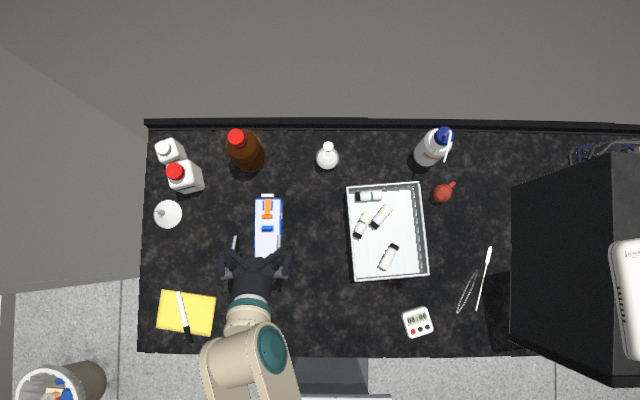

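```bash
python3 -c "
from bench import robot
print(robot.finish_job())"
```

```text
the job is handed in; nothing more can be done
None
```

The box has been emptied into the tray and set down, and I handed the job in at about 32 s of the 72 s. `finish_job` gives no verdict, so I can't confirm the pass.

- **Catch:** I pinched it against the rib while the box stood on the worktop. The finger opening closed to 35.8 mm, which matches the released size. Still holding it, I slid and turned the box on the worktop so its catch end pointed away from the robot.
- **Tilting the tool:** The moves only turn about the tool's own axis, so I tilted the tool by pushing against the reach limits. I gripped the side walls at about 50° tilt, then went to about 82° before the spill.
- **Spill:** I rolled the box half a turn low over the tray. The lid hung open and all four vials fell in.
- **Setting down:** I rolled the box back upright and the lid dropped shut. I lowered it at the same 50° tilt as the grasp, so it stood level, and held it there pressed on the worktop (10 N upward) before letting go.

**Last checks:**
- The top and scene pictures show four vials inside the tray.
- The box stands upright with its lid shut, well to the left of the tray.
- By eye, the flask, wash bottle and amber bottle have not moved.
- The gripper is clear of everything and the force readings are near zero.

I read the box's upright stand and shut lid from pictures and the matching tool tilt, not from a direct measurement.

One reading stood out: the wrist force jumped to about 40 N for a moment as the arm came down with the empty box. I saw no contact and it was gone at the next reading, so I took it for the arm stopping at a joint limit. It is well under the 120 N wrist limit. It would only count against the 40 N limit if the arm had been pressing on something.

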